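# Cap the label marker

### The arm

A 6-joint arm with a two-finger parallel gripper is mounted at the origin on a cart in front of the work surface, level with it; the furniture and walls round the work are solid. World frame = base frame: x ahead of the robot, y to its left, z up, the work surface at z = 0. Lengths are in m, angles in degrees, forces in N, time in s.
With the tool pointing down it reaches from about 0.375 to 0.9 m from the base axis. Payload 3.1 kg.
Tool frame: the origin (TCP) lies on the centre line of the jaws, within the pads' length; the fingertips stand 17 mm ahead of it and the grasp point (between the pads) lies 2 mm behind it; z points along the fingers, y is the line along which they close (so a half turn about z gives the same grasp; the last joint's range is limited). The gripper opens to 87 mm and grips with 3 to 60 N. Pads are 19 mm wide; open, the fingers measure 117 mm over their backs; the gripper's body (75 mm by 190 mm) begins 51 mm behind the grasp point.
Start: joints at [64.544, 30.224, 82.088, -0, 67.689, -10.227], TCP at [0.164, 0.603, 0.24] pointing down, gripper open.
Joint ranges: [-176.69, 176.69], [-43.24, 126.21], [12.49, 139.97], [-82, 262], [0, 151.66], [-163.58, 163.58]. Speed limits (degrees/s): [159.86, 159.86, 180, 180, 180, 180].

### API

Orientations are given as a 3x3 rotation matrix whose columns are the frame's x, y, z axes.
In Python, from rig import bot, imaging, finder gives the robot as it stands. The module is installed in compiled form; this text tells all that it offers.
- The arm moves only by the tool play_rows, never from a script. Its argument "motion" is a list that holds one entry, the list of rows, each a list of 6 numbers: the shift along the tool's x, y, z in m, then the turn, a rotation vector about the tool's x, y, z in degrees. In form: [[[dx, dy, dz, wx, wy, wz], ...]]. A call has 1 to 8 rows; each row is the pose to reach, as a shift and turn from the pose commanded when the call began, along the tool's axes at that moment; what a row does not reach only later rows make up. A row lasts 1/12 s, in which the tool goes at most 41.7 mm and 7.16 degrees, less where a joint would pass 70% of its speed; a pose out of reach is approached as far as the arm can. A call with a gripper value outside its range is refused whole. "fingers" is the finger opening in m, from 0 to 0.087, set as the call begins (left out, the last holds). The fingers move at their own pace and stop on an object; the grip force is fixed at half the most. Time passes only in rows, so rows that repeat a pose let the fingers close. It gives the time, the measured TCP pose, the force, the opening and the grip force at its end, in the units of the state.
- bot.read_state(): the state, without advancing time (a new reading comes with each control period).
- imaging.capture(name): name is "side" or "top" or "wrist"; returns a dict with "frame" (480x640x3 uint8, red, green, blue), "camera_matrix" (3x3 intrinsics, pixels), "R" (3x3) and "t" (3): a world point X has camera coordinates R X + t. Camera axes: x right, y down, z forward; pixel columns grow to the right and rows downward; lengths in m; the calibration is good to about 2 mm. A picture is of the moment at which its call begins. There is no depth.
- bot.hand_in(): hands the job in; it is judged then, once.
Trained networks look in the newest picture that a camera, given by its name, has taken for a name from the list of things; names that differ only in an ending like _2 or _b are one class to them, and where a whole thing is asked for, a point or a joint stands for the part that bears it (a point fixed in the world has none). Each returns a list of dicts, best first, with "confidence" (0 to 1); they miss things now and then, are a little off and sometimes report something else, mostly with a low value. They report only what shows in the picture. A call takes as long as a camera call. They do not tell look-alikes from the thing itself.
- finder.recognise(camera, name): "at" ([x, y, z] in m, in world coordinates, good to about 4 mm: the middle of the surface that is visible of it).
- finder.outline_of(camera, name): "pixels" (480x640 bool, what is visible of it).
The state is a dict: "time_s": time; "joint_positions": joint angles; "qvel": joint speeds; "tau": joint torques, N m; "position": TCP position; "tcp_rot": TCP orientation; "force": force on the tool from outside, world axes, zero at the start; "moment": the same for the moment, N m; "opening": opening from 0.0 (shut) to 1.0 (fully open); "grasp_force": force on a finger pad.
Only numpy, scipy, OpenCV 4.12 (cv2) and the standard library are available. Lean on these libraries where they do the work, as an engineer would, in place of code of your own. Each camera call takes 0.05 s, during which the arm holds its last target. There are 200 camera calls.

### The job

The broad label marker was left lying uncapped and will dry out: put it back upright in its steel holder cup, nib up and foot right down in the bore, and let go of it. Then take its cap, press it down over the nib until it clicks past the snap ring and sits fully home on the barrel's shoulder, and keep pressing: finish with the hand still on the cap, firmly pushing it down (do not let go). Press with a thumb's strength rather than ramming it, and leave the other things on the worktop where they are.

Things in the scene. Friction and masses are not known exactly. Their poses are not given: they have to be found in the camera images.
- marker: Broad label marker, 45 g, lying crosswise, nib end roughly to the robot's left. White eight-sided barrel, 23 mm across flats (25 over corners): it lies on a flat and does not roll. Then a grey round neck, cone and chisel nib; 141.5 mm long in all. Origin on its axis, 70 mm from the foot (11.5 mm above the worktop, lying); x runs from foot to nib (straight up when it stands nib up).
- marker_foot (a point): Centre of the marker's flat foot, 70 mm behind its origin (-x). The foot's edge is chamfered 2 mm. Axes as the marker's.
- marker_shoulder (a point): On the marker's axis 105 mm from the foot, where the barrel ends and the cap's rim comes to rest. The neck beyond is 15 mm in diameter and 16 mm long, with a raised snap ring of 19.6 mm diameter whose crest is 9 to 10 mm beyond the shoulder. Axes as the marker's.
- marker_tip (a point): End of the nib, on the axis, 141.5 mm from the foot.
- cap: The marker's cap: plain grey ribbed plastic, 30 g, standing mouth down, 25 mm outside diameter (26 over the ribs), 50 mm tall, bore 20.6 mm wide and 44 mm deep. Origin at the centre of the open rim, z along its axis from rim to closed top (up as it stands). Four small sprung catches sit inside, 6 mm above the rim; grip it 10 mm or more above the rim.
- cap_mouth (a point): Centre of the cap's open rim (the origin of cap); home, it meets marker_shoulder. Pushing on, the catches meet the snap ring with the rim about 7 mm above the shoulder; resistance rises to a peak near 12 N at about 4 to 5 mm, then drops suddenly (the click) and the rim lands hard on the shoulder. Stopping at the first resistance leaves it unclicked.
- holder: Heavy round steel holder cup, fixed, 65 mm across its foot, 60 mm tall, with one vertical round bore in the middle (27 mm diameter, chamfered mouth, 50 mm deep). Origin at the centre of its underside, z up. When the marker stands in it, the shoulder is 115 mm above the worktop and 55 mm of barrel show above the cup.
- bore_floor (a point): Centre of the floor of the bore, 10 mm above the worktop; the marker's foot rests here.
- bore_mouth (a point): Centre of the bore's mouth, 60 mm above the worktop.
- tape_1: roll of masking tape lying flat, 100 mm across, 25 tall; a bystander, to be left alone. Origin at the centre of its underside.
- jar_1: small glass jar with a black lid, 63 x 94 mm; a bystander, to be left alone. Origin at the centre of its underside.
- pegs_1: small blue bag clip lying flat, 72 x 15 x 12 mm; a bystander, to be left alone. Origin at the centre of its underside.
- kitchen_timer: white round wind-up timer, 67 x 47 mm; a bystander, to be left alone. Origin at the centre of its underside.
- tin_1: closed food tin, 75 x 58 mm; a bystander, to be left alone. Origin at the centre of its underside.
- garlic_1: garlic bulb, 60 mm; a bystander, to be left alone. Origin at the centre of its underside.
Mind the look-alikes: they are no part of the job. Leave any blue or red look-alike of the holder alone.

How it is judged (in metres and radians):
On the way, in this order (a step that is already met when the one before it is completed fails the run):
1. the marker stands nib up in the bore, its foot on the bore's floor, and the hand has let go of it (distance between marker_foot and bore_floor below 0.004 m and angle between marker's own x axis and vertical below 0.07 rad and contact force between the fingers and marker below 0.2 N and distance between cap_mouth and marker_shoulder above 0.03 m), for 0.3 s.
2. the cap has clicked past the snap ring and sits home on the shoulder of the standing marker (distance between marker_foot and bore_floor below 0.004 m and angle between marker's own x axis and vertical below 0.07 rad and distance between cap_mouth and marker_shoulder below 0.0025 m and angle between the z axis of cap and the x axis of marker, either way round below 0.07 rad), for 0.2 s.
At the end, for the whole second after the job is handed in: Marker nib up in the holder (foot within 4 mm of the bore floor's centre, 4 degrees of vertical); cap rim home on the shoulder (2.5 mm, 4 degrees); fingers on the cap (over 3 N) and a push of over 4 N passing through the marker into the holder for the whole last second (all of step 2 and contact force between marker and holder above 4 N and contact force between the fingers and cap above 3 N); the arm keeps its last pose, push and grip.
It fails at once if a bystander was pushed more than 25 mm from its place (distance of any of tape_1, jar_1, pegs_1, kitchen_timer, tin_1, garlic_1 from where it was at the start of the episode above 0.025 m).
It fails at once if rammed or levered: more than 70 N passed through the marker into the holder (contact force between marker and holder above 70 N).
It also fails if it takes over 72 s, if anything falls off the work surface, if the arm or the gripper's body presses on something with over 40 N, if the wrist force passes 120 N, or if a joint passes its speed limit or range.

## Working session

There is one attempt and no reset: what is moved stays moved. The work goes in short steps, Python scripts to look and compute and a tool call to move; the robot and the scene stay as the last step left them, time stands still between calls to the robot, and variables do not carry over. Pictures are saved under pics/ and viewed, at most 12 in all, crops included, and the job is handed in when it is done.

Besides the shell and the picture viewer there is one more tool, called after ">>>" as name(argument=value, ...), one argument or row to a line, values as JSON. play_rows: Moves the arm, as the interface text tells. Its arguments: {"type":"object","properties":{"motion":{"type":"array"},"fingers":{"type":"number"}},"required":["motion"]}

```bash
mkdir -p pics
cat > h.py <<'E'
import numpy as np, cv2
from rig import bot, imaging, finder
def cap(n,f=None):
    c=imaging.capture(n)
    if f: cv2.imwrite('pics/'+f,c['frame'][:,:,::-1])
    return c
def proj(c,X):
    p=c['camera_matrix']@(c['R']@np.array(X,float)+c['t']); return p[:2]/p[2]
def ray(c,uv,z):
    R=c['R'];o=-R.T@c['t'];d=R.T@np.linalg.inv(c['camera_matrix'])@[uv[0],uv[1],1.]
    return o+d*(z-o[2])/d[2]
E
python3 - <<'E'
from h import *
for n in ['top','side']:
    c=cap(n,n+'0.png'); print(n,(-c['R'].T@c['t']).round(3),c['R'][2].round(3),c['camera_matrix'][0,0])
    for k in ['marker','cap','holder','tape_1','jar_1','pegs_1','kitchen_timer','tin_1','garlic_1']:
        print(k,[(np.round(d['at'],3).tolist(),round(d['confidence'],2),proj(c,d['at']).round().tolist()) for d in finder.recognise(n,k)])
s=bot.read_state();print(s['position'],s['tcp_rot'],s['force'],s['opening'])
E
```

```text
top [0.389 0.06  1.19 ] [ 0.149 -0.019 -0.989] 487.423838313384
marker [([0.477, -0.249, 0.023], 0.73, [441.0, 282.0]), ([0.61, -0.108, 0.092], 0.59, [387.0, 221.0])]
cap [([0.467, 0.24, 0.048], 0.62, [236.0, 283.0])]
holder [([0.484, 0.344, 0.06], 0.97, [190.0, 275.0]), ([0.469, 0.089, 0.059], 0.83, [300.0, 282.0]), ([0.656, -0.233, 0.056], 0.64, [436.0, 206.0]), ([0.47, -0.025, 0.056], 0.6, [349.0, 282.0]), ([0.434, 0.435, 0.058], 0.57, [149.0, 296.0])]
tape_1 [([0.63, 0.134, 0.026], 0.94, [283.0, 217.0])]
jar_1 [([0.607, -0.108, 0.091], 0.88, [387.0, 222.0])]
pegs_1 [([0.574, -0.023, 0.009], 0.56, [347.0, 241.0])]
kitchen_timer [([0.599, 0.301, 0.047], 0.72, [212.0, 227.0])]
tin_1 [([0.657, -0.235, 0.052], 0.69, [437.0, 205.0])]
garlic_1 [([0.657, 0.216, 0.036], 0.55, [249.0, 205.0]), ([0.478, -0.249, 0.024], 0.5, [442.0, 281.0])]
side [ 0.179 -0.643  0.692] [ 0.352  0.698 -0.624] 434.2724963955047
marker [([0.474, -0.266, 0.02], 0.84, [367.0, 363.0])]
cap [([0.464, 0.234, 0.03], 0.44, [259.0, 216.0])]
holder [([0.462, -0.04, 0.045], 0.93, [306.0, 278.0]), ([0.427, 0.423, 0.04], 0.86, [222.0, 183.0]), ([0.467, 0.071, 0.044], 0.74, [286.0, 247.0]), ([0.472, 0.329, 0.043], 0.57, [248.0, 194.0])]
tape_1 [([0.626, 0.122, 0.018], 0.91, [335.0, 225.0])]
jar_1 [([0.598, -0.131, 0.072], 0.89, [384.0, 274.0]), ([0.572, -0.028, 0.011], 0.38, [346.0, 269.0])]
pegs_1 [([0.573, -0.03, 0.01], 0.43, [347.0, 270.0])]
kitchen_timer [([0.591, 0.282, 0.036], 0.89, [295.0, 193.0])]
tin_1 [([0.646, -0.246, 0.052], 0.73, [438.0, 310.0])]
garlic_1 [([0.651, 0.202, 0.033], 0.51, [328.0, 202.0]), ([0.572, -0.027, 0.011], 0.29, [346.0, 269.0])]
[0.16411192 0.60302068 0.23954932] [[-9.64890349e-01  2.62653030e-01 -3.22495061e-05]
 [ 2.62653031e-01  9.64890349e-01 -1.63286348e-05]
 [ 2.68284718e-05 -2.42257727e-05 -9.99999999e-01]] [ 0.0828333  -0.11561771  1.18956681] 0.9995502393986022
```

Run:
```python
import cv2
t=cv2.imread('pics/top0.png');s=cv2.imread('pics/side0.png')
cv2.imwrite('pics/tc.png',cv2.resize(t[170:330,120:500],None,fx=2.1,fy=2.1,interpolation=cv2.INTER_CUBIC))
```

```text
(no output)
```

View pics/tc.png

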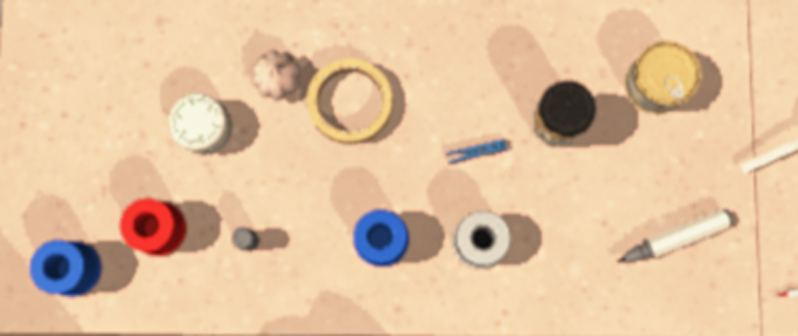

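View pics/side0.png

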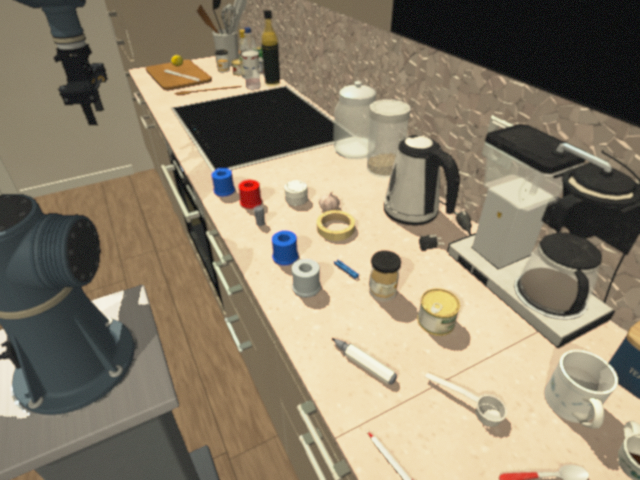

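Candidates in the top picture, for each thing I need:
- **Holder:** blue (149,296), red (190,275), blue (300,282) and bare grey steel (349,282). I choose the steel one.
- **Marker:** white pen with a grey nib (441,282), against the spoon handle at about (490,243) and the red-tipped pencil. I choose the pen.
- **Cap:** only the grey cylinder (236,283).

In the side picture the steel cup is at (306,278), the marker at (367,363) and the cap at (259,216). I'll take the close crop with the wrist camera on the way over.

```bash
cat >> h.py <<'E'
from scipy.spatial.transform import Rotation as Ro
def mv(p,R,s=None,base=None):
    if base is None:
        s=bot.read_state(); p0,R0=np.array(s['position']),np.array(s['tcp_rot'])
    else: p0,R0=base
    d=R0.T@(np.array(p)-p0); w=Ro.from_matrix(R0.T@np.array(R)).as_rotvec(degrees=True)
    print('row',d.round(4).tolist(),w.round(2).tolist(),'rows',np.linalg.norm(d)/.0417,np.linalg.norm(w)/7.16)
def Rdown(az):  # tool y azimuth, z down
    a=np.radians(az);y=np.array([np.cos(a),np.sin(a),0]);z=np.array([0,0,-1.]);return np.c_[np.cross(y,z),y,z]
E
python3 - <<'E'
from h import *
s=bot.read_state();b=(np.array(s['position']),np.array(s['tcp_rot']))
A=([.30,.42,.25],Rdown(60));B=([.40,.20,.25],Rdown(45))
mv(*A);mv(*B,base=A);C=([.43,-.02,.25],Rdown(33));mv(*C,base=B);D=([.43,-.20,.25],Rdown(21));mv(*D,base=C)
E
```

```text
row [-0.1792, -0.1409, -0.0105] [-0.0, -0.0, 14.77] rows 5.472218029494973 2.063192478187774
row [-0.1966, -0.1405, 0.0] [0.0, 0.0, 15.0] rows 5.795225886616101 2.0949720670391057
row [-0.1768, -0.1344, 0.0] [0.0, 0.0, 12.0] rows 5.324605110593409 1.6759776536312845
row [-0.151, -0.098, 0.0] [0.0, 0.0, 12.0] rows 4.316546762589929 1.6759776536312851
```

>>> play_rows(
  motion=[
    [[-0.179,-0.141,-0.01,0,0,15],[-0.179,-0.141,-0.01,0,0,15],[-0.179,-0.141,-0.01,0,0,15],[-0.179,-0.141,-0.01,0,0,15],[-0.179,-0.141,-0.01,0,0,15],[-0.179,-0.141,-0.01,0,0,15],[-0.179,-0.141,-0.01,0,0,15]],
  ],
)

```text
time_s: 1.58
position: [0.3022, 0.417, 0.2499]
tcp_rot: [[-0.862, 0.508, 0.001], [0.508, 0.862, -0.001], [-0.001, -0.0, -1.0]]
force: [-0.1, 0.0, 0.6]
opening: 1.0
grasp_force: 0.0
```

>>> play_rows(
  motion=[
    [[-0.197,-0.14,0,0,0,15],[-0.197,-0.14,0,0,0,15],[-0.197,-0.14,0,0,0,15],[-0.197,-0.14,0,0,0,15],[-0.197,-0.14,0,0,0,15],[-0.197,-0.14,0,0,0,15],[-0.197,-0.14,0,0,0,15],[-0.197,-0.14,0,0,0,15]],
  ],
)

```text
time_s: 2.25
position: [0.4004, 0.1993, 0.2497]
tcp_rot: [[-0.702, 0.713, 0.0], [0.713, 0.702, 0.001], [0.0, 0.001, -1.0]]
force: [0.5, 0.5, -0.2]
opening: 1.001
grasp_force: 0.0
```

```bash
cat >> h.py <<'E'
import json
def st():
    s=bot.read_state(); print('t',round(s['time_s'],2),'p',np.round(s['position'],4),'F',np.round(s['force'],1),'M',np.round(s['moment'],2),'op',round(s['opening'],3),'g',s['grasp_force'],'q',np.round(s['joint_positions'],2))
    open('log.jsonl','a').write(json.dumps({k:np.array(s[k]).tolist() for k in ['joint_positions','position','tcp_rot']})+'\n'); return s
E
python3 - <<'E'
from h import *
st();c=cap('wrist','w1.png');print((-c['R'].T@c['t']).round(3),c['R'].round(2).tolist(),c['camera_matrix'][0,0])
for k in ['cap','holder','marker']:
    print(k,[(np.round(d['at'],3).tolist(),round(d['confidence'],2),proj(c,d['at']).round().tolist()) for d in finder.recognise('wrist',k)])
E
```

```text
t 2.25 p [0.4004 0.1993 0.2497] F [ 0.5  0.5 -0.2] M [-0.06  0.07 -0.03] op 1.001 g 0.0 q [ 1.2060e+01  1.5680e+01  1.0586e+02  5.0000e-02  5.8430e+01 -3.2520e+01]
[0.352 0.249 0.395] [[0.71, 0.7, -0.0], [0.68, -0.69, 0.26], [0.18, -0.18, -0.97]] 418.6719072296971
cap [([0.46, 0.246, 0.049], 0.96, [407.0, 230.0])]
holder [([0.475, 0.347, 0.058], 0.96, [518.0, 157.0]), ([0.47, 0.088, 0.058], 0.92, [287.0, 363.0]), ([0.454, -0.0, 0.033], 0.62, [215.0, 395.0]), ([0.428, 0.428, 0.053], 0.58, [561.0, 31.0])]
marker [([0.46, 0.243, 0.048], 0.34, [404.0, 233.0])]
```

>>> play_rows(
  motion=[
    [[-0.177,-0.134,0,0,0,12],[-0.177,-0.134,0,0,0,12],[-0.177,-0.134,0,0,0,12],[-0.177,-0.134,0,0,0,12],[-0.177,-0.134,0,0,0,12],[-0.177,-0.134,0,0,0,12],[-0.177,-0.134,0,0,0,12],[-0.177,-0.134,0,0,0,12]],
  ],
)

```text
time_s: 3.12
position: [0.429, -0.0195, 0.2494]
tcp_rot: [[-0.541, 0.841, -0.001], [0.841, 0.541, 0.001], [0.001, 0.0, -1.0]]
force: [-0.6, 1.7, -0.3]
opening: 1.003
grasp_force: 0.0
```

Run:
```python
from h import *
st();c=cap('wrist','w2.png');print((-c['R'].T@c['t']).round(3))
for k in ['cap','holder','marker']:
    print(k,[(np.round(d['at'],3).tolist(),round(d['confidence'],2),proj(c,d['at']).round().tolist()) for d in finder.recognise('wrist',k)])
```

```text
t 3.12 p [ 0.429  -0.0195  0.2494] F [-0.6  1.7 -0.3] M [-0.03  0.01  0.02] op 1.003 g 0.0 q [-1.7610e+01  1.4300e+01  1.0807e+02  4.0000e-02  5.7670e+01 -5.0380e+01]
[0.392 0.039 0.395]
cap []
holder [([0.469, -0.023, 0.066], 0.69, [356.0, 254.0]), ([0.467, 0.088, 0.056], 0.57, [434.0, 134.0]), ([0.461, -0.222, 0.021], 0.5, [237.0, 395.0])]
marker []
```

>>> play_rows(
  motion=[
    [[-0.151,-0.098,0,0,0,12],[-0.151,-0.098,0,0,0,12],[-0.151,-0.098,0,0,0,12],[-0.151,-0.098,0,0,0,12],[-0.151,-0.098,0,0,0,12],[-0.151,-0.098,0,0,0,12],[-0.151,-0.098,0,0,0,12]],
  ],
)

```text
time_s: 3.9
position: [0.4282, -0.1992, 0.2493]
tcp_rot: [[-0.354, 0.935, -0.001], [0.935, 0.354, 0.002], [0.002, -0.0, -1.0]]
force: [-0.1, 0.5, -0.5]
opening: 0.998
grasp_force: 0.0
```

Run:
```python
from h import *
st();c=cap('wrist','w3.png');print((-c['R'].T@c['t']).round(3))
for k in ['cap','holder','marker']:
    print(k,[(np.round(d['at'],3).tolist(),round(d['confidence'],2),proj(c,d['at']).round().tolist()) for d in finder.recognise('wrist',k)])
im=[cv2.resize(cv2.imread(f'pics/w{i}.png'),(400,300)) for i in (1,2,3)]
cv2.imwrite('pics/w123.png',np.vstack([np.hstack(im[:2]),np.hstack([im[2],im[2]*0])]))
```

```text
t 3.9 p [ 0.4282 -0.1992  0.2493] F [-0.1  0.5 -0.5] M [-0.07  0.06  0.  ] op 0.998 g 0.0 q [-3.8570e+01  1.7750e+01  1.0262e+02  5.0000e-02  5.9720e+01 -5.9340e+01]
[ 0.404 -0.134  0.395]
cap []
holder [([0.47, -0.032, 0.062], 0.69, [454.0, 32.0])]
marker [([0.472, -0.247, 0.018], 0.76, [344.0, 277.0])]
```

View pics/w123.png

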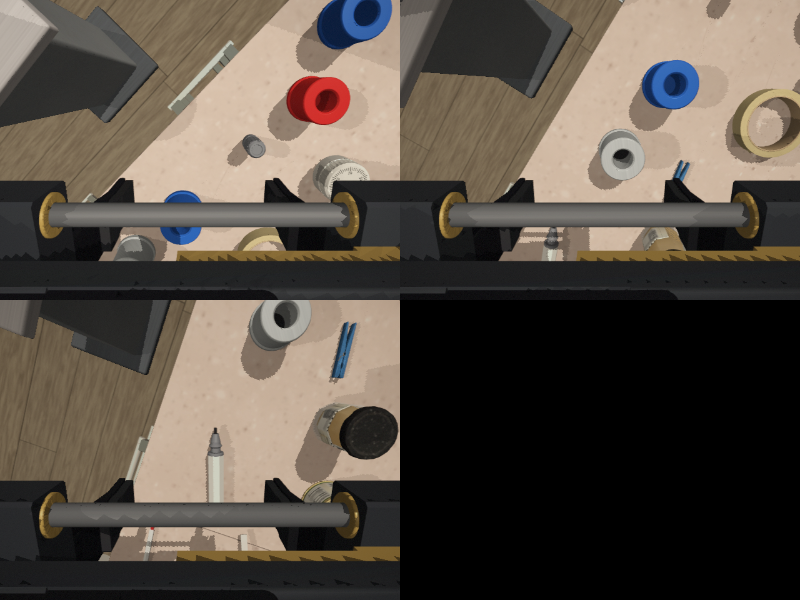

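The wrist pictures confirm the choice: in mosaic pixels, steel cup at (622,155) in the second, white marker with its nib at (214,430) in the third, grey cap at (254,146) in the first. Now I'll measure them precisely.

```bash
cat > m.py <<'E'
from h import *
# marker axis from top + wrist pictures, bore centre from dark hole
def marker_axis(n,c,draw=None):
    o=[d for d in finder.outline_of(n,'marker')]
    for d in o[:2]:
        ys,xs=np.nonzero(d['pixels']); 
        if len(xs)<50: continue
        P=np.array([ray(c,(x,y),.0115) for x,y in zip(xs,ys)])[:,:2]
        m=P.mean(0); u=np.linalg.svd(P-m,full_matrices=False)[2][0]; u*=np.sign(u[1]); t=(P-m)@u
        print(n,round(d['confidence'],2),'c',m.round(4),'az',np.degrees(np.arctan2(u[1],u[0])).round(2),'ends',(m+u*t.min()).round(4),(m+u*t.max()).round(4),'len',np.ptp(t).round(4))
def bore(c,X,r=45,thr=70):
    u,v=proj(c,X).astype(int); g=cv2.cvtColor(c['frame'],cv2.COLOR_RGB2GRAY)
    x0,y0=max(u-r,0),max(v-r,0)
    w=(g[y0:v+r,x0:u+r]<thr).astype(np.uint8); n,l,s,ce=cv2.connectedComponentsWithStats(w)
    for i in range(1,n):
        if s[i][4]>25: print('  dark',(ce[i]+[x0,y0]).round(1),s[i][2:].tolist(),'z.06',ray(c,ce[i]+[x0,y0],.06).round(4))
E
python3 - <<'E'
from m import *
c=cap('top');marker_axis('top',c);bore(c,[.469,-.025,.06],18)
c=cap('wrist');marker_axis('wrist',c)
c=cap('side');marker_axis('side',c);bore(c,[.469,-.025,.06],18)
g=cv2.imread('pics/w2.png');cv2.imwrite('pics/hc.png',cv2.resize(g[180:330,280:430],None,fx=4,fy=4))
g=cv2.imread('pics/w1.png');cv2.imwrite('pics/cc.png',cv2.resize(g[180:280,350:450],None,fx=4,fy=4))
E
```

```text
top 0.49 c [ 0.4726 -0.2425] az 114.73 ends [ 0.4964 -0.2943] [ 0.4483 -0.1898] len 0.1149
  dark [349.2 283. ] [9, 9, 66] z.06 [ 0.4685 -0.0241  0.06  ]
wrist 0.67 c [ 0.473  -0.2441] az 112.43 ends [ 0.4938 -0.2946] [ 0.4481 -0.1837] len 0.12
side 0.78 c [ 0.4774 -0.2572] az 111.65 ends [ 0.5006 -0.3156] [ 0.4482 -0.1837] len 0.1419
  dark [303.6 259.6] [36, 32, 603] z.06 [ 0.4774 -0.0015  0.06  ]
```

View pics/hc.png

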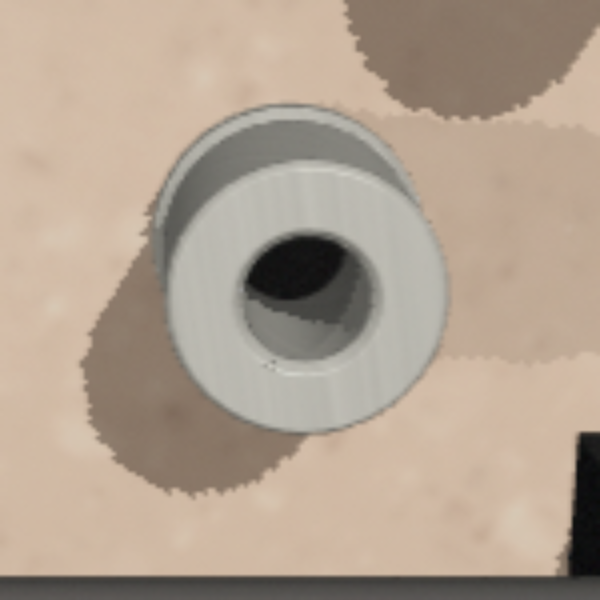

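The crop shows the steel cup's top ring centred at about (308,298) in the crop, or (357,254.5) in the full frame, with its bore in the middle. Next I'll compute the bore and cap positions, then the leaning pre-grasp.

```bash
cat >> h.py <<'E'
u=np.array([np.cos(np.radians(112)),np.sin(np.radians(112)),0]); tip=np.array([.4483,-.1837,.0115])
def Rgrasp(th,az=112):
    t=np.radians(th);v=np.array([np.cos(np.radians(az)),np.sin(np.radians(az)),0]);z=-np.cos(t)*np.array([0,0,1.])-np.sin(t)*v
    y=np.array([np.cos(np.radians(az-90)),np.sin(np.radians(az-90)),0]);return np.c_[np.cross(y,z),y,z]
E
python3 - <<'E'
from h import *
s=bot.read_state();c=cap('wrist');R=np.array(s['tcp_rot']);p=np.array(s['position'])
Rct=c['R']@R; tct=c['R']@p+c['t']   # cam = Rct*tool + tct
np.savez('he.npz',R=Rct,t=tct)
L=[json.loads(l) for l in open('log.jsonl')]
def cam(l):
    Rt=np.array(l['tcp_rot']);return dict(R=Rct@Rt.T,t=tct-Rct@Rt.T@np.array(l['position']),camera_matrix=c['camera_matrix'])
c2=cam(L[1]);print('bore',ray(c2,(357,254.5),.06),ray(c2,(357.7,255.7),.06))
c1=cam(L[0]);d=cv2.imread('pics/w1.png')
# cap top disc: crop overview for later
print('cap approx',ray(c1,(407,230),.05))
Rg=Rgrasp(35);g=tip-61.5e-3*u;g[2]=.0225
pre=g-.1*Rg[:,2];print(pre,g);mv(pre,Rg)
E
```

```text
bore [ 0.47062805 -0.02419185  0.06      ] [ 0.47170081 -0.02473672  0.06      ]
cap approx [0.45975311 0.24637356 0.05      ]
[ 0.44985175 -0.18754073  0.1044152 ] [ 0.47133831 -0.24072181  0.0225    ]
row [0.004, 0.0244, 0.1452] [-0.36, -34.99, -1.17] rows 3.5325641748295724 4.890341103771126
```

View pics/cc.png

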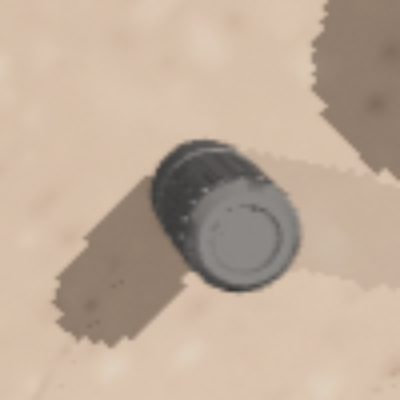

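The cap's top disc is centred at about (245,236) in the crop, or (411,239) in the full frame. Moving to the leaning pre-grasp.

>>> play_rows(
  motion=[
    [[0.004,0.0244,0.1452,-0.36,-35,-1.17],[0.004,0.0244,0.1452,-0.36,-35,-1.17],[0.004,0.0244,0.1452,-0.36,-35,-1.17],[0.004,0.0244,0.1452,-0.36,-35,-1.17],[0.004,0.0244,0.1452,-0.36,-35,-1.17],[0.004,0.0244,0.1452,-0.36,-35,-1.17],[0.004,0.0244,0.1452,-0.36,-35,-1.17],[0.004,0.0244,0.1452,-0.36,-35,-1.17]],
  ],
)

```text
time_s: 5.12
position: [0.4436, -0.1985, 0.1185]
tcp_rot: [[-0.316, 0.942, 0.114], [0.821, 0.332, -0.464], [-0.475, -0.053, -0.878]]
force: [-0.1, -0.2, -0.1]
opening: 1.002
grasp_force: 0.0
```

Run:
```python
from m import *
s=st();Rg=Rgrasp(35);g=tip-61.5e-3*u;g[2]=.0225;mv(g,Rg)
c=cap('wrist','w4.png');marker_axis('wrist',c);print('tip',proj(c,tip),'foot',proj(c,tip-.1415*u))
L=[json.loads(l) for l in open('log.jsonl')];
for l in L: print(np.round(l['joint_positions'],2),np.round(l['position'],4))
```

```text
t 5.12 p [ 0.4436 -0.1985  0.1185] F [-0.1 -0.2 -0.1] M [ 0.15  0.13 -0.04] op 1.002 g 0.0 q [-24.42  32.39 119.25 -67.36  24.02  17.19]
row [0.0022, 0.0171, 0.1071] [-3.94, -6.64, -0.6] rows 2.6016297814266327 1.0819415533421535
wrist 0.55 c [ 0.4749 -0.2485] az 112.07 ends [ 0.5059 -0.3251] [ 0.4477 -0.1816] len 0.1548
tip [345.05065522 150.48232993] foot [345.21407107 312.29441798]
[ 1.2060e+01  1.5680e+01  1.0586e+02  5.0000e-02  5.8430e+01 -3.2520e+01] [0.4004 0.1993 0.2497]
[-1.7610e+01  1.4300e+01  1.0807e+02  4.0000e-02  5.7670e+01 -5.0380e+01] [ 0.429  -0.0195  0.2494]
[-3.8570e+01  1.7750e+01  1.0262e+02  5.0000e-02  5.9720e+01 -5.9340e+01] [ 0.4282 -0.1992  0.2493]
[-24.42  32.39 119.25 -67.36  24.02  17.19] [ 0.4436 -0.1985  0.1185]
```

View pics/w4.png

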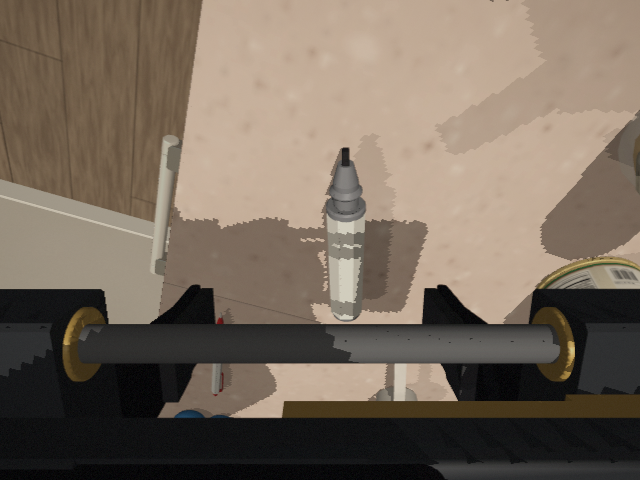

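```bash
cat > kin.py <<'E'
import numpy as np, json
from scipy.spatial.transform import Rotation as Ro
from scipy.optimize import least_squares
S4,S6=1,1
lo=np.array([-176.69,-43.24,12.49,-82,0,-163.58]);hi=np.array([176.69,126.21,139.97,262,151.66,163.58])
def fk(q,x):
    a1,o1,d1,L2,e,L3,o2,o3,L6,ph,l4=x[:11]
    Rz=lambda a:Ro.from_euler('z',a,degrees=True).as_matrix();Ry=lambda a:Ro.from_euler('y',a,degrees=True).as_matrix()
    R=Rz(q[0]);p=R@[a1,o1,d1];R=R@Ry(q[1]);p=p+R@[0,0,L2];R=R@Ry(q[2]);p=p+R@[e,0,L3];R=R@Rz(S4*q[3]);p=p+R@[l4,o2,0];R=R@Ry(q[4]);p=p+R@[0,o3,L6]
    return p,R@Rz(S6*q[5]+ph)
def res(x,D):
    r=[]
    for l in D:
        p,R=fk(l['joint_positions'],x);r+=list(p-l['position'])+list(.2*Ro.from_matrix(R.T@np.array(l['tcp_rot'])).as_rotvec())
    return np.r_[r,1e-4*np.array(x)[:9]]
E
python3 - <<'E'
import kin
from kin import *
D=[json.loads(l) for l in open('log.jsonl')]
D.append(dict(joint_positions=[64.544,30.224,82.088,0,67.689,-10.227],position=[0.16411192,0.60302068,0.23954932],tcp_rot=[[-.96489,.262653,0],[.262653,.96489,0],[0,0,-1]]))
for s4 in(1,-1):
  for s6 in (1,-1):
    kin.S4,kin.S6=s4,s6
    b=min((least_squares(res,[0,.1,.3,.35,0,.35,0,0,.2,ph,0],args=(D,),x_scale=[.1]*9+[30,.1]) for ph in(0,90,-90,180)),key=lambda r:r.cost)
    print(s4,s6,b.cost,b.x.round(4)); r=res(b.x,D)[:-9].reshape(-1,6);print(np.abs(r).max(0).round(4))
E
```

```text
1 1 3.4494790088534043e-09 [-1.000000e-04  1.112000e-01  2.698000e-01  5.881000e-01  1.121000e-01
  3.917000e-01 -1.000000e-04 -1.000000e-04  2.844000e-01 -2.700003e+02
  1.800000e-03]
[0. 0. 0. 0. 0. 0.]
1 -1 0.09399766339665114 [-1.00000e-04  1.11200e-01  2.69800e-01  5.88100e-01  1.12100e-01
  3.91700e-01 -1.00000e-04 -1.00000e-04  2.84400e-01  3.58872e+01
  1.80000e-03]
[0.     0.     0.     0.     0.     0.3089]
-1 1 0.09186930397045108 [-5.00000e-04  2.00000e-03  2.46000e-01  5.88900e-01  2.64300e-01
  3.91100e-01  5.46000e-02  5.46000e-02  2.62800e-01  6.50345e+01
 -1.51800e-01]
[2.000e-04 1.000e-04 0.000e+00 1.450e-02 1.766e-01 3.491e-01]
-1 -1 0.04813155215628266 [-5.000000e-04  2.000000e-03  2.460000e-01  5.889000e-01  2.643000e-01
  3.911000e-01  5.460000e-02  5.460000e-02  2.628000e-01  3.698978e+02
 -1.518000e-01]
[2.000e-04 1.000e-04 0.000e+00 9.940e-02 1.183e-01 2.082e-01]
```

```bash
cat >> kin.py <<'E'
X=np.array([0,.1112,.2698,.5881,.1121,.3917,0,0,.2844,90,.0018])
def ik(p,R,seed):
    f=lambda q:np.r_[(fk(q,X)[0]-p)*5,Ro.from_matrix(fk(q,X)[1].T@R).as_rotvec()]
    r=least_squares(f,np.clip(seed,lo+.01,hi-.01),bounds=(lo,hi),x_scale=30);return r.x,r.cost
E
python3 - <<'E'
from kin import *
from h import Rgrasp,tip,u
bore=np.array([.4705,-.0243])
seeds=[[-24,32,119,-67,24,17],[-20,30,100,0,60,-50],[-20,30,100,90,60,-50],[-30,10,120,100,90,0],[0,50,90,60,90,90],[-20,30,100,90,60,100],[-40,30,100,120,60,-120]]
def best(p,R):
    c=[ik(p,R,s) for s in seeds]; c=[x for x in c if x[1]<1e-7]; return c
for th in (0,15,25,35,45):
    Rg=Rgrasp(th);off=11*np.tan(np.radians(th))/1000+.073
    g=tip-(.1415-off)*u;g[2]=.0225
    print('th',th,'grasp',[x[0].round(0).tolist() for x in best(g,Rg)][:2])
    M=np.c_[u,np.cross([0,0,1],u),[0,0,1]];mo=tip-.0715*u
    Rm=Rg.T@M;pm=Rg.T@(mo-g)   # marker in tool
    for az in (0,30,60,90,112,140):
        # marker final: x up; marker z (was up) -> pointing opposite tool horiz az
        a=np.radians(az);F=np.c_[[0,0,1],np.cross([-np.cos(a),-np.sin(a),0],[0,0,1]),[-np.cos(a),-np.sin(a),0]]
        R=F@Rm.T;P=np.r_[bore,.080]-R@pm;P2=P+[0,0,.07]
        b=best(P,R);b2=best(P2,R)
        print('  az',az,P.round(3),[x[0].round(0).tolist() for x in b][:2],'up',[x[0].round(0).tolist() for x in b2][:2])
E
```

```text
th 0 grasp [[-40.0, 43.0, 103.0, 0.0, 33.0, -62.0], [-40.0, 43.0, 103.0, -0.0, 33.0, -62.0]]
  az 0 [ 0.459 -0.024  0.083] [] up []
  az 30 [ 0.461 -0.03   0.083] [[-63.0, 86.0, 134.0, 88.0, 88.0, -129.0], [-63.0, 86.0, 134.0, 88.0, 88.0, -129.0]] up [[-63.0, 77.0, 139.0, 88.0, 88.0, -126.0], [-63.0, 77.0, 139.0, 88.0, 88.0, -126.0]]
  az 60 [ 0.465 -0.034  0.083] [[-56.0, 71.0, 114.0, 64.0, 88.0, -94.0], [-56.0, 71.0, 114.0, 64.0, 88.0, -94.0]] up [[-56.0, 62.0, 117.0, 64.0, 90.0, -89.0], [-56.0, 62.0, 117.0, 64.0, 90.0, -89.0]]
  az 90 [ 0.47  -0.035  0.083] [[-46.0, 68.0, 94.0, 46.0, 103.0, -77.0], [-46.0, 68.0, 94.0, 46.0, 103.0, -77.0]] up [[-46.0, 61.0, 97.0, 47.0, 106.0, -74.0], [-46.0, 61.0, 97.0, 47.0, 106.0, -74.0]]
  az 112 [ 0.475 -0.034  0.083] [[-37.0, 69.0, 81.0, 35.0, 115.0, -74.0], [-37.0, 69.0, 81.0, 35.0, 115.0, -74.0]] up [[-37.0, 62.0, 84.0, 36.0, 118.0, -71.0], [-37.0, 62.0, 84.0, 36.0, 118.0, -71.0]]
  az 140 [ 0.479 -0.031  0.083] [[-26.0, 71.0, 69.0, 18.0, 128.0, -79.0], [-26.0, 71.0, 69.0, 18.0, 128.0, -79.0]] up [[-26.0, 65.0, 71.0, 19.0, 132.0, -77.0], [-2
[... 3469 characters left out ...]
 61.0, 52.0, -69.0]] up [[-45.0, 33.0, 119.0, 54.0, 58.0, -57.0], [-45.0, 33.0, 119.0, 54.0, 58.0, -57.0]]
  az 90 [ 0.47  -0.035  0.094] [[-39.0, 44.0, 105.0, 36.0, 68.0, -65.0], [-39.0, 44.0, 105.0, 36.0, 68.0, -65.0]] up [[-39.0, 37.0, 104.0, 35.0, 75.0, -59.0], [-39.0, 37.0, 104.0, 35.0, 75.0, -59.0]]
  az 112 [ 0.475 -0.034  0.094] [[-33.0, 47.0, 95.0, 25.0, 79.0, -69.0], [-33.0, 47.0, 95.0, 25.0, 79.0, -69.0]] up [[-33.0, 40.0, 94.0, 24.0, 86.0, -65.0], [-33.0, 40.0, 94.0, 24.0, 86.0, -65.0]]
  az 140 [ 0.479 -0.031  0.094] [[-24.0, 49.0, 86.0, 11.0, 89.0, -79.0], [-24.0, 49.0, 86.0, 11.0, 89.0, -79.0]] up [[-24.0, 44.0, 84.0, 11.0, 96.0, -77.0], [-24.0, 44.0, 84.0, 11.0, 96.0, -77.0]]
```

The kinematics fit is exact. A 35° lean would run into the joint 4 limit, so I'll use 15°.

```bash
cat > g.py <<'E'
from h import *
Rg=Rgrasp(15);g=tip-(.1415-.076)*u;g[2]=.0215
E
python3 - <<'E'
from g import *
pre=g-.06*Rg[:,2];mv(pre,Rg);mv(g,Rg,base=(pre,Rg))
E
```

```text
row [-0.0167, 0.0136, 0.0518] [-3.84, 13.15, -1.02] rows 1.3455487655191691 1.9179653333875943
row [0.0, -0.0, 0.06] [0.0, 0.0, 0.0] rows 1.4388489208633095 0.0
```

>>> play_rows(
  motion=[
    [[-0.0167,0.0136,0.0518,-3.84,13.15,-1.02],[-0.0167,0.0136,0.0518,-3.84,13.15,-1.02],[-0.0167,0.0136,0.0518,-3.84,13.15,-1.02],[-0.0167,0.0136,0.0518,-3.84,13.15,-1.02],[-0.0167,0.0136,0.0518,-3.84,13.15,-1.02],[-0.0167,0.0136,0.0518,-3.84,13.15,-1.02],[-0.0167,0.0136,0.0518,-3.84,13.15,-1.02],[-0.0167,0.0136,0.0518,-3.84,13.15,-1.02]],
  ],
)

```text
time_s: 5.88
position: [0.4671, -0.2314, 0.0812]
tcp_rot: [[-0.358, 0.929, 0.099], [0.897, 0.371, -0.242], [-0.261, 0.002, -0.965]]
force: [0.2, -0.2, -0.0]
opening: 1.0
grasp_force: 0.0
```

Run:
```python
from g import *
st();mv(g,Rg)
```

```text
t 5.88 p [ 0.4671 -0.2314  0.0812] F [ 0.2 -0.2 -0. ] M [0.08 0.12 0.01] op 1.0 g 0.0 q [-33.97  35.63 112.26 -23.82  21.1  -34.3 ]
row [0.0019, 0.0004, 0.0614] [0.05, 0.14, -0.23] rows 1.472775592154772 0.038065023056557803
```

Descend in gentle steps, then close and lift.

>>> play_rows(
  motion=[
    [[0.001,0.0003,0.02,0.05,0.14,-0.23],[0.0015,0.0004,0.04,0.05,0.14,-0.23],[0.0019,0.0004,0.052,0.05,0.14,-0.23],[0.0019,0.0004,0.058,0.05,0.14,-0.23],[0.0019,0.0004,0.061,0.05,0.14,-0.23],[0.0019,0.0004,0.0614,0.05,0.14,-0.23],[0.0019,0.0004,0.0614,0.05,0.14,-0.23]],
  ],
)

```text
time_s: 6.47
position: [0.4734, -0.2442, 0.0215]
tcp_rot: [[-0.363, 0.927, 0.098], [0.895, 0.376, -0.24], [-0.259, 0.001, -0.966]]
force: [-0.1, 0.3, -0.1]
opening: 0.998
grasp_force: 0.0
```

>>> play_rows(
  motion=[
    [[0,0,0,0,0,0],[0,0,0,0,0,0],[0,0,0,0,0,0],[0,0,0,0,0,0],[0,0,0,0,0,0],[0,0,0,0,0,0],[0,0,0,0,0,0],[0,0,0,0,0,0]],
  ],
  fingers=0,
)

```text
time_s: 7.13
position: [0.4734, -0.2446, 0.0212]
tcp_rot: [[-0.362, 0.927, 0.098], [0.896, 0.375, -0.24], [-0.259, 0.001, -0.966]]
force: [-0.8, 0.3, -0.2]
opening: 0.476
grasp_force: 0.0
```

```bash
cat >> g.py <<'E'
M=np.c_[u,np.cross([0,0,1],u),[0,0,1]];mo=tip-.0715*u
def final(az,bore,Rm,pm,z=.080):
    a=np.radians(az);F=np.c_[[0,0,1],np.cross([-np.cos(a),-np.sin(a),0],[0,0,1]),[-np.cos(a),-np.sin(a),0]]
    R=F@Rm.T;return np.r_[bore,z]-R@pm,R
BORE=np.array([.4705,-.0243])
E
python3 - <<'E'
from g import *
s=st();R=np.array(s['tcp_rot']);p=np.array(s['position'])
np.savez('grip.npz',Rm=R.T@M,pm=R.T@(mo-p))
from kin import ik
q=s['joint_positions'];up=(p+[0,.03,.15],R);mv(*up)
P,Rf=final(70,BORE,R.T@M,R.T@(mo-p),.15)
print('final hover',P);
seed=q
# path check
sl=Ro.from_matrix(R.T@Rf).as_rotvec()
for f in np.linspace(0,1,6):
    pp=(1-f)*up[0]+f*P+[0,0,.03*np.sin(np.pi*f)];RR=R@Ro.from_rotvec(sl*f).as_matrix();seed,c=ik(pp,RR,seed);print(f,pp.round(3),seed.round(0),c<1e-7)
E
```

```text
t 7.13 p [ 0.4734 -0.2446  0.0212] F [-0.8  0.3 -0.2] M [ 0.08  0.11 -0.02] op 0.476 g 0.0 q [-34.92  43.19 111.68 -33.36  14.81 -25.36]
row [-0.012, 0.0114, -0.1521] [0.0, 0.0, 0.0] rows 3.6683593622969677 0.0
final hover [ 0.46764812 -0.03355512  0.15565855]
0.0 [ 0.473 -0.215  0.171] [-32.  26. 109. -16.  35. -42.] True
0.2 [ 0.472 -0.178  0.186] [-37.  25. 104.   8.  50. -56.] True
0.4 [ 0.471 -0.142  0.193] [-42.  27. 103.  23.  62. -62.] True
0.6000000000000001 [ 0.47  -0.106  0.19 ] [-46.  32. 104.  35.  72. -65.] True
0.8 [ 0.469 -0.07   0.176] [-50.  40. 108.  46.  78. -70.] True
1.0 [ 0.468 -0.034  0.156] [-52.  51. 112.  56.  84. -76.] True
```

Fingers are still closing, so I'll wait longer.

>>> play_rows(
  motion=[
    [[0,0,0,0,0,0],[0,0,0,0,0,0],[0,0,0,0,0,0],[0,0,0,0,0,0],[0,0,0,0,0,0],[0,0,0,0,0,0],[0,0,0,0,0,0],[0,0,0,0,0,0]],
  ],
  fingers=0,
)

```text
time_s: 7.8
position: [0.4734, -0.2445, 0.0211]
tcp_rot: [[-0.362, 0.927, 0.098], [0.896, 0.375, -0.24], [-0.259, 0.001, -0.966]]
force: [0.8, 0.1, -0.5]
opening: 0.26
grasp_force: 30.0
```

Run:
```python
from m import *
from g import *
st();c=cap('side');marker_axis('side',c);c=cap('wrist');marker_axis('wrist',c)
```

```text
t 7.8 p [ 0.4734 -0.2445  0.0211] F [ 0.8  0.1 -0.5] M [0.11 0.08 0.03] op 0.26 g 29.999339589849114 q [-34.92  43.2  111.68 -33.36  14.81 -25.35]
side 0.67 c [ 0.4873 -0.28  ] az 108.01 ends [ 0.4991 -0.3163] [ 0.4728 -0.2354] len 0.0851
side 0.55 c [ 0.6522 -0.0652] az 52.92 ends [ 0.6165 -0.1124] [ 0.6885 -0.0173] len 0.1193
wrist 0.89 c [ 0.4687 -0.2315] az 112.01 ends [ 0.4938 -0.2935] [ 0.4488 -0.1821] len 0.1202
```

>>> play_rows(
  motion=[
    [[-0.003,0.003,-0.03,0,0,0],[-0.006,0.006,-0.07,0,0,0],[-0.012,0.011,-0.11,0,0,0],[-0.012,0.011,-0.15,0,0,0],[-0.012,0.011,-0.165,0,0,0],[-0.012,0.011,-0.165,0,0,0]],
  ],
)

```text
time_s: 8.5
position: [0.4735, -0.2118, 0.1879]
tcp_rot: [[-0.361, 0.927, 0.105], [0.894, 0.376, -0.244], [-0.265, 0.006, -0.964]]
force: [-0.0, 0.1, -0.3]
opening: 0.257
grasp_force: 30.0
```

Run:
```python
from g import *
s=st();R=np.array(s['tcp_rot']);p=np.array(s['position'])
R0=np.array([[-.362,.927,.098],[.896,.375,-.24],[-.259,.001,-.966]]);R0=Ro.from_matrix(R0).as_matrix()
Rm=R0.T@M;pm=R0.T@(mo-np.array([.4734,-.2445,.0211]));print(pm,Rm.round(3))
pm[1]=0  # centred by the jaws
x=Rm[:,0];x[1]=0;x/=np.linalg.norm(x);Rm=np.c_[x,np.cross(Rm[:,2],x)/np.linalg.norm(np.cross(Rm[:,2],x)),x*0];Rm[:,2]=np.cross(Rm[:,0],Rm[:,1])
np.savez('grip.npz',Rm=Rm,pm=pm)
P,Rf=final(70,BORE,Rm,pm,.155);print(P,Rf.round(3));mv(P,Rf)
```

```text
t 8.5 p [ 0.4735 -0.2118  0.1879] F [-0.   0.1 -0.3] M [0.1  0.13 0.  ] op 0.257 g 29.999302548822016 q [-31.51  23.71 108.18 -14.94  36.37 -42.41]
[-0.00304244 -0.00050742  0.01075469] [[ 0.966  0.    -0.259]
 [ 0.    -1.     0.001]
 [-0.259 -0.001 -0.966]]
[ 0.46720808 -0.03331743  0.16072443] [[ 0.089  0.939  0.331]
 [ 0.243 -0.343  0.907]
 [ 0.966  0.    -0.259]]
row [0.169, 0.0611, -0.0179] [-22.88, 85.77, 40.65] rows 4.331346523401345 13.636403511854539
```

>>> play_rows(
  motion=[
    [[0.012,0.0044,-0.005,-1.6,6.1,2.9],[0.024,0.0087,-0.01,-3.2,12.2,5.8],[0.036,0.013,-0.015,-4.9,18.4,8.7],[0.048,0.0174,-0.018,-6.5,24.5,11.6],[0.06,0.0218,-0.02,-8.1,30.6,14.5],[0.072,0.026,-0.022,-9.8,36.8,17.4],[0.084,0.03,-0.024,-11.4,42.9,20.3],[0.096,0.035,-0.026,-13,49,23.2]],
  ],
)

```text
time_s: 9.17
position: [0.467, -0.1065, 0.1832]
tcp_rot: [[-0.049, 0.989, 0.143], [0.802, -0.047, 0.595], [0.595, 0.144, -0.791]]
force: [-0.3, -0.0, -0.3]
opening: 0.258
grasp_force: 30.0
```

Run:
```python
from g import *
s=st();G=np.load('grip.npz');P,Rf=final(70,BORE,G['Rm'],G['pm'],.155);mv(P,Rf)
```

```text
t 9.17 p [ 0.467  -0.1065  0.1832] F [-0.3 -0.  -0.3] M [-0.49  0.16  0.05] op 0.258 g 29.998614185024053 q [-45.77  31.77 104.75  33.53  69.57 -65.2 ]
row [0.0454, -0.0064, 0.0614] [-9.94, 36.42, 16.78] rows 1.836733330706695 5.769708073560029
```

>>> play_rows(
  motion=[
    [[0.0076,-0.001,0.0103,-1.7,6.1,2.8],[0.0152,-0.002,0.0206,-3.3,12.2,5.6],[0.0228,-0.003,0.031,-5,18.2,8.4],[0.03,-0.004,0.041,-6.6,24.3,11.2],[0.038,-0.0053,0.051,-8.3,30.4,14],[0.0454,-0.0064,0.0614,-9.94,36.42,16.78],[0.0454,-0.0064,0.0614,-9.94,36.42,16.78],[0.0454,-0.0064,0.0614,-9.94,36.42,16.78]],
  ],
)

```text
time_s: 9.83
position: [0.4663, -0.033, 0.1592]
tcp_rot: [[0.092, 0.94, 0.327], [0.246, -0.34, 0.908], [0.965, -0.003, -0.262]]
force: [-0.5, -0.0, -0.4]
opening: 0.263
grasp_force: 30.0
```

Run:
```python
from g import *
s=st();G=np.load('grip.npz');P,Rf=final(70,BORE,G['Rm'],G['pm'],.155);mv(P,Rf)
c=cap('side','s5.png');k=cap('top','t5.png')
for n,cc in(('side',c),('top',k)):
    for nm,X in(('foot',[*BORE,.085]),('tip',[*BORE,.2265]),('shoulder',[*BORE,.19]),('mouth',[*BORE,.06])): print(n,nm,proj(cc,X).round(1))
a,b=proj(c,[*BORE,.11]).astype(int);e,f=proj(k,[*BORE,.1]).astype(int)
A=cv2.imread('pics/s5.png')[b-60:b+75,a-65:a+65];B=cv2.imread('pics/t5.png')[f-67:f+68,e-65:e+65]
print(a,b,e,f)
cv2.imwrite('pics/x5.png',cv2.resize(np.hstack([A,B]),None,fx=3,fy=3,interpolation=cv2.INTER_CUBIC))
```

```text
t 9.83 p [ 0.4663 -0.033   0.1592] F [-0.5 -0.  -0.4] M [-0.72  0.28  0.03] op 0.263 g 29.99983600107953 q [-51.94  51.17 112.12  55.27  84.03 -75.64]
row [0.0015, 0.001, -0.0004] [-0.22, 0.2, -0.13] rows 0.04419179643204527 0.04544784012342727
side foot [305.1 258.2]
side tip [303.3 202.4]
side shoulder [303.8 217.9]
side mouth [305.4 266.9]
top foot [350.2 281.4]
top tip [355.6 276.1]
top shoulder [354.1 277.6]
top mouth [349.3 282.1]
304 249 350 280
```

View pics/x5.png

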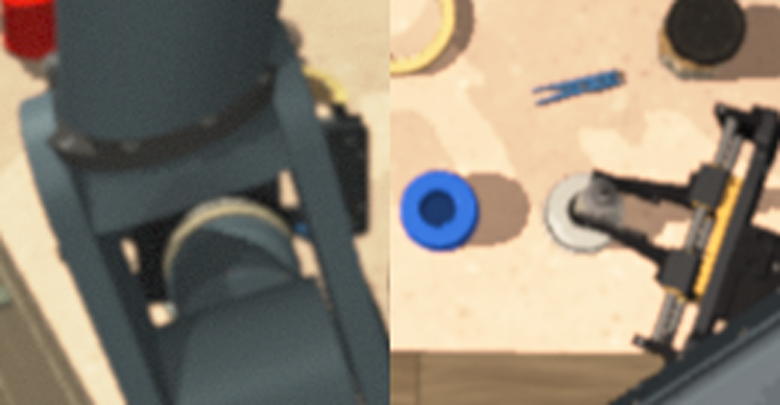

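The arm hides the side view. In the top view the steel cup's ring is at crop (580,215) and the nib at about (604,180). I'll look closer at that and through the wrist camera.

Run:
```python
from g import *
c=cap('wrist','w6.png');k=cap('top','t6.png')
for nm,X in(('foot',[*BORE,.085]),('tip',[*BORE,.2265]),('shoulder',[*BORE,.19]),('mouth',[*BORE,.06]),('bl',[*(BORE-[.0135,0]),.06]),('bl',[*(BORE+[.0135,0]),.06])): print(nm,proj(c,X).round(1))
print((-c['R'].T@c['t']).round(3))
A=cv2.imread('pics/w6.png');B=cv2.imread('pics/t6.png')[245:315,320:390]
cv2.imwrite('pics/x6.png',np.hstack([cv2.resize(A[0:480,160:480],(320,480)),cv2.resize(B,(480,480),interpolation=cv2.INTER_CUBIC)]))
```

```text
foot [315.8 431.7]
tip [315.6 150. ]
shoulder [315.6 248. ]
mouth [315.8 462.2]
bl [291.  470.7]
bl [339.7 454.1]
[ 0.427 -0.148  0.268]
```

View pics/x6.png

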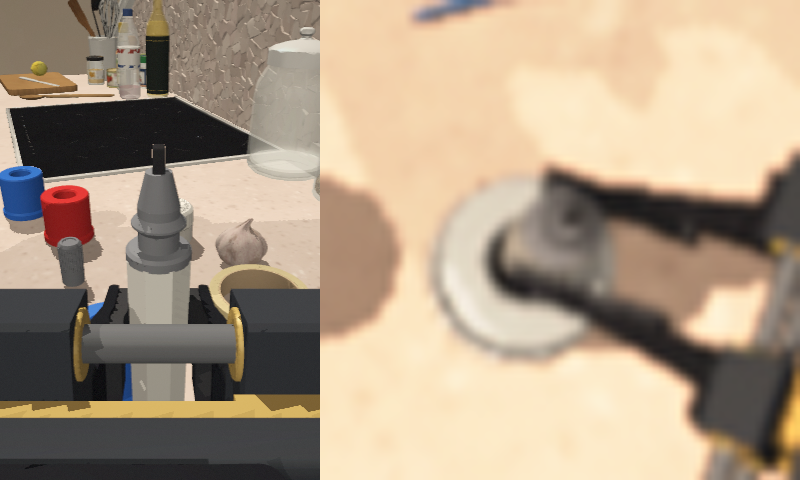

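The marker hangs straight in the jaws: its axis is at column 319 in the wrist view from nib to barrel. The cup's ring is centred at about (523,265) in the right-hand crop. I'll refine the bore estimate using the unobstructed earlier frames.

Run:
```python
from g import *
H=np.load('he.npz');L=[json.loads(l) for l in open('log.jsonl')];K=cap('wrist')['camera_matrix']
def cam(l):
    Rt=np.array(l['tcp_rot']);return dict(R=H['R']@Rt.T,t=H['t']-H['R']@Rt.T@np.array(l['position']),camera_matrix=K)
from scipy.optimize import least_squares
def fit(img,c,r,z,p0,sgn):
    # maximise radial contrast on the projected circle
    g=cv2.GaussianBlur(cv2.cvtColor(img,cv2.COLOR_BGR2GRAY).astype(np.float32),(0,0),.7)
    th=np.linspace(0,2*np.pi,90,endpoint=False)
    def prof(x,y,rr):
        uv=np.array([proj(c,[x+rr*np.cos(t),y+rr*np.sin(t),z]) for t in th],np.float32);return cv2.remap(g,uv[:,:1],uv[:,1:],cv2.INTER_LINEAR).ravel()
    best=(-1e9,)
    for rr in r:
      for dx in np.arange(-.006,.0061,.001):
        for dy in np.arange(-.006,.0061,.001):
            x,y=p0[0]+dx,p0[1]+dy
            d=np.clip(sgn*(prof(x,y,rr+.0015)-prof(x,y,rr-.0015)),-30,30).mean()
            if d>best[0]: best=(d,round(x,4),round(y,4),rr)
    return best
w2=cv2.imread('pics/w2.png');w3=cv2.imread('pics/w3.png')
t=cv2.imread('pics/top0.png');s=cv2.imread('pics/side0.png');ct=cap('top');cs=cap('side')
print('w2 bore',fit(w2,cam(L[1]),[.0135,.0145],.06,BORE,1),'outer',fit(w2,cam(L[1]),[.025,.026,.027,.028],.06,BORE,-1))
print('top bore',fit(t,ct,[.0135,.0145],.06,BORE,1),'outer',fit(t,ct,[.025,.026,.027,.028],.06,BORE,-1))
print('side bore',fit(s,cs,[.0135,.0145],.06,BORE,1),'outer',fit(s,cs,[.025,.026,.027,.028],.06,BORE,-1))
w1=cv2.imread('pics/w1.png');print('cap w1',fit(w1,cam(L[0]),[.0115,.0125,.013],.05,[.46,.242],-1))
```

```text
w2 bore (np.float32(30.0), np.float64(0.4695), np.float64(-0.0253), 0.0135) outer (np.float32(25.939278), np.float64(0.4695), np.float64(-0.0243), 0.028)
top bore (np.float32(30.0), np.float64(0.4655), np.float64(-0.0263), 0.0135) outer (np.float32(24.87512), np.float64(0.4685), np.float64(-0.0253), 0.028)
side bore (np.float32(29.42521), np.float64(0.4685), np.float64(-0.0253), 0.0135) outer (np.float32(20.727367), np.float64(0.4685), np.float64(-0.0253), 0.028)
cap w1 (np.float32(7.449333), np.float64(0.466), np.float64(0.244), 0.0115)
```

The bore is at (0.469, -0.025). I'll align above it and descend gradually.

```bash
sed -i 's/BORE=.*/BORE=np.array([.469,-.025])/' g.py
python3 - <<'E'
from g import *
G=np.load('grip.npz')
P,R=final(70,BORE,G['Rm'],G['pm'],.133);mv(P,R)
P2,R=final(70,BORE,G['Rm'],G['pm'],.081);mv(P2,R,base=(P,R))
E
```

```text
row [-0.0228, -0.0016, 0.0052] [-0.13, 0.39, 0.37] rows 0.5621464720862744 0.07763524849805599
row [-0.0502, 0.0, 0.0135] [0.0, 0.0, 0.0] rows 1.247002398081535 0.0
```

>>> play_rows(
  motion=[
    [[-0.0114,-0.0016,0.0026,-0.13,0.39,0.37],[-0.0228,-0.0016,0.0052,-0.13,0.39,0.37],[-0.0228,-0.0016,0.0052,-0.13,0.39,0.37],[-0.0228,-0.0016,0.0052,-0.13,0.39,0.37]],
  ],
)

```text
time_s: 10.52
position: [0.4654, -0.0337, 0.1382]
tcp_rot: [[0.091, 0.939, 0.331], [0.24, -0.343, 0.908], [0.966, -0.003, -0.257]]
force: [0.6, -0.3, -0.2]
opening: 0.259
grasp_force: 30.0
```

>>> play_rows(
  motion=[
    [[-0.0029,0,0.0008,0,0,0],[-0.0058,0,0.0016,0,0,0],[-0.0087,0,0.0023,0,0,0],[-0.0106,0,0.0028,0,0,0],[-0.0126,0,0.0034,0,0,0],[-0.0145,0,0.0039,0,0,0],[-0.0145,0,0.0039,0,0,0],[-0.0145,0,0.0039,0,0,0]],
  ],
)

```text
time_s: 11.18
position: [0.4654, -0.0336, 0.1224]
tcp_rot: [[0.091, 0.939, 0.332], [0.24, -0.344, 0.908], [0.966, -0.003, -0.257]]
force: [1.5, -0.4, -1.1]
opening: 0.257
grasp_force: 30.0
```

Run:
```python
from g import *
st();G=np.load('grip.npz')
P,R=final(70,BORE,G['Rm'],G['pm'],.081);mv(P,R)
```

```text
t 11.18 p [ 0.4654 -0.0336  0.1224] F [ 1.5 -0.4 -1.1] M [-0.7   0.17 -0.13] op 0.257 g 30.002747657708824 q [-52.2   55.93 111.62  55.75  81.95 -79.18]
row [-0.0346, 0.0006, 0.0089] [0.01, -0.13, -0.2] rows 0.8567185465542253 0.03342332735728801
```

>>> play_rows(
  motion=[
    [[-0.0035,0.0006,0.001,0,0,0],[-0.007,0.0006,0.002,0,0,0],[-0.0105,0.0006,0.003,0,0,0],[-0.014,0.0006,0.004,0,0,0],[-0.0175,0.0006,0.0048,0,0,0],[-0.021,0.0006,0.0057,0,0,0],[-0.0245,0.0006,0.0066,0,0,0],[-0.0245,0.0006,0.0066,0,0,0]],
  ],
)

```text
time_s: 11.85
position: [0.4657, -0.0336, 0.0966]
tcp_rot: [[0.092, 0.939, 0.331], [0.24, -0.344, 0.908], [0.967, -0.004, -0.257]]
force: [0.1, 0.2, -1.4]
opening: 0.262
grasp_force: 30.0
```

Run:
```python
from g import *
st();G=np.load('grip.npz')
P,R=final(70,BORE,G['Rm'],G['pm'],.080);mv(P,R)
```

```text
t 11.85 p [ 0.4657 -0.0336  0.0966] F [ 0.1  0.2 -1.4] M [-0.71  0.21 -0.05] op 0.262 g 29.999496883247048 q [-52.16  59.09 110.86  56.07  80.62 -81.15]
row [-0.0106, 0.0002, 0.0024] [-0.01, -0.15, -0.24] rows 0.2612728455704898 0.039365876178606325
```

>>> play_rows(
  motion=[
    [[-0.003,0.0002,0.0008,0,0,0],[-0.006,0.0002,0.0016,0,0,0],[-0.008,0.0002,0.0021,0,0,0],[-0.009,0.0002,0.0023,0,0,0],[-0.0098,0.0002,0.0026,0,0,0],[-0.0098,0.0002,0.0026,0,0,0]],
  ],
)

```text
time_s: 12.35
position: [0.4658, -0.0336, 0.0871]
tcp_rot: [[0.091, 0.939, 0.331], [0.24, -0.344, 0.908], [0.967, -0.004, -0.256]]
force: [0.5, 0.3, -0.4]
opening: 0.262
grasp_force: 30.0
```

>>> play_rows(
  motion=[
    [[-0.0007,0,0.0002,0,0,0],[-0.0012,0,0.0003,0,0,0],[-0.0012,0,0.0003,0,0,0]],
  ],
)

```text
time_s: 12.6
position: [0.4659, -0.0337, 0.086]
tcp_rot: [[0.091, 0.939, 0.331], [0.24, -0.344, 0.908], [0.967, -0.003, -0.257]]
force: [-0.0, -0.3, -1.1]
opening: 0.261
grasp_force: 30.0
```

>>> play_rows(
  motion=[
    [[-0.0008,0,0.0002,0,0,0],[-0.0012,0,0.0003,0,0,0],[-0.0012,0,0.0003,0,0,0]],
  ],
)

```text
time_s: 12.85
position: [0.4658, -0.0337, 0.0847]
tcp_rot: [[0.091, 0.939, 0.331], [0.24, -0.344, 0.908], [0.967, -0.004, -0.257]]
force: [-0.6, -0.2, -1.0]
opening: 0.257
grasp_force: 30.0
```

>>> play_rows(
  motion=[
    [[-0.0008,0,0.0002,0,0,0],[-0.0012,0,0.0003,0,0,0],[-0.0012,0,0.0003,0,0,0]],
  ],
)

```text
time_s: 13.1
position: [0.4658, -0.0335, 0.0843]
tcp_rot: [[0.091, 0.939, 0.332], [0.238, -0.344, 0.908], [0.967, -0.004, -0.254]]
force: [-0.8, -0.8, 4.1]
opening: 0.265
grasp_force: 30.0
```

The foot is on the floor with about 5 N upward. Release and back off.

>>> play_rows(
  motion=[
    [[0,0,0,0,0,0],[0,0,0,0,0,0],[0,0,0,0,0,0],[0,0,0,0,0,0],[0,0,0,0,0,0],[0,0,0,0,0,0]],
  ],
  fingers=0.06,
)

```text
time_s: 13.6
position: [0.4658, -0.0337, 0.0834]
tcp_rot: [[0.091, 0.939, 0.331], [0.24, -0.344, 0.908], [0.966, -0.004, -0.257]]
force: [0.3, 0.1, 0.6]
opening: 0.619
grasp_force: 0.0
```

>>> play_rows(
  motion=[
    [[0,0,-0.01,0,0,0],[0,0,-0.025,0,0,0],[0,0,-0.045,0,0,0],[0,0,-0.07,0,0,0],[0,0,-0.1,0,0,0],[0,0,-0.12,0,0,0],[0,0,-0.12,0,0,0]],
  ],
)

```text
time_s: 14.18
position: [0.4261, -0.1478, 0.1142]
tcp_rot: [[0.09, 0.937, 0.336], [0.245, -0.348, 0.905], [0.965, 0.001, -0.261]]
force: [0.2, -1.1, -0.6]
opening: 0.688
grasp_force: 0.0
```

Run:
```python
from g import *
st();c=cap('wrist','w7.png')
for X in([*BORE,.1515],[*BORE,.115],[*BORE,.06]): print(proj(c,X).round(1))
A=cv2.imread('pics/w7.png');cv2.imwrite('pics/w7s.png',A[:,:])
```

```text
t 14.18 p [ 0.4261 -0.1478  0.1142] F [ 0.2 -1.1 -0.6] M [-0.6   0.25 -0.01] op 0.688 g 0.0 q [-63.37  56.71 104.04  44.95  88.32 -76.1 ]
[312.6 135. ]
[313.  191.4]
[313.5 263.2]
```

View pics/w7s.png

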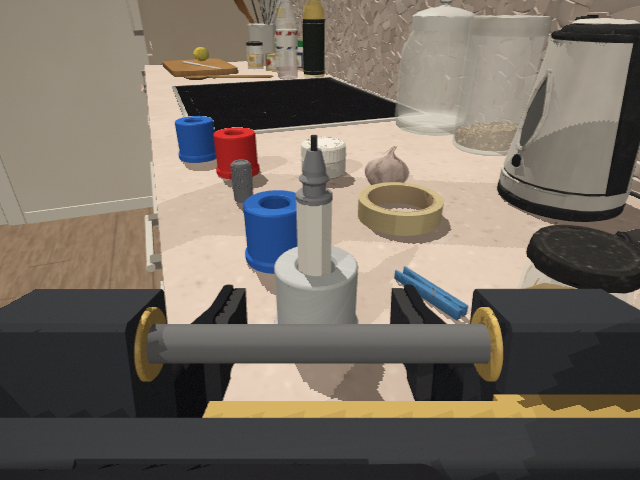

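The marker stands upright in the steel cup, with its nib at (313,137) where predicted. Now on to the cap.

Run:
```python
from g import *
from kin import ik
s=bot.read_state();p=np.array(s['position']);R=np.array(s['tcp_rot'])
W=[([.40,-.10,.27],Rdown(5)),([.41,.08,.26],Rdown(30)),([.42,.19,.18],Rdown(45))]
mv(*W[0]);mv(*W[1],base=W[0]);mv(*W[2],base=W[1])
q=s['joint_positions'];w=Ro.from_matrix(R.T@W[0][1]).as_rotvec()
for f in np.linspace(0,1,7):
    q,c=ik(p*(1-f)+f*np.array(W[0][0]),R@Ro.from_rotvec(w*f).as_matrix(),q);print(q.round(0),c<1e-7)
```

```text
row [0.1591, -0.0404, -0.0078] [16.49, -73.7, -21.59] rows 3.9408648305417437 10.969975048851284
row [0.1784, 0.0256, 0.01] [0.0, 0.0, -25.0] rows 4.32984894131122 3.4916201117318426
row [0.0903, 0.0637, 0.08] [0.0, 0.0, -15.0] rows 3.270547169540973 2.0949720670391057
[-63.  56. 105.  45.  88. -76.] True
[-60.  47. 107.  41.  82. -73.] True
[-57.  37. 109.  37.  76. -69.] True
[-52.  29. 109.  31.  70. -63.] True
[-46.  21. 109.  23.  66. -56.] True
[-38.  15. 109.  12.  62. -46.] True
[-30.  11. 109.   0.  60. -35.] True
```

>>> play_rows(
  motion=[
    [[0.0145,-0.0037,-0.0007,1.5,-6.7,-1.96],[0.029,-0.0073,-0.0014,3,-13.4,-3.9],[0.0434,-0.011,-0.002,4.5,-20.1,-5.9],[0.058,-0.0147,-0.003,6,-26.8,-7.85],[0.072,-0.0184,-0.0035,7.5,-33.5,-9.8],[0.087,-0.022,-0.004,9,-40.2,-11.8],[0.101,-0.0257,-0.005,10.5,-46.9,-13.7],[0.1157,-0.0294,-0.0057,12,-53.6,-15.7]],
  ],
)

```text
time_s: 14.9
position: [0.4064, -0.1089, 0.2285]
tcp_rot: [[0.001, 0.998, 0.061], [0.939, -0.022, 0.344], [0.345, 0.057, -0.937]]
force: [-0.1, 0.5, -0.7]
opening: 0.689
grasp_force: 0.0
```

Run:
```python
from g import *
W=[([.40,-.05,.27],Rdown(10))];st();mv(*W[0])
```

```text
t 14.9 p [ 0.4064 -0.1089  0.2285] F [-0.1  0.5 -0.7] M [-0.3   0.18  0.01] op 0.689 g 0.0 q [-42.74  18.83 109.39  19.03  64.46 -52.26]
row [0.0696, -0.0053, -0.019] [5.19, -19.83, -10.55] rows 1.7340760897597933 3.219832867494149
```

>>> play_rows(
  motion=[
    [[0.0174,-0.0013,-0.0048,1.3,-5,-2.6],[0.035,-0.0026,-0.0095,2.6,-10,-5.3],[0.052,-0.004,-0.0143,3.9,-15,-7.9],[0.0696,-0.0053,-0.019,5.19,-19.83,-10.55],[0.0696,-0.0053,-0.019,5.19,-19.83,-10.55],[0.0696,-0.0053,-0.019,5.19,-19.83,-10.55]],
  ],
)

```text
time_s: 15.4
position: [0.3997, -0.0484, 0.2695]
tcp_rot: [[-0.178, 0.984, -0.0], [0.984, 0.178, 0.006], [0.006, 0.001, -1.0]]
force: [0.6, -0.6, -1.1]
opening: 0.69
grasp_force: 0.0
```

Run:
```python
from g import *
st();mv([.42,.19,.19],Rdown(45))
```

```text
t 15.4 p [ 0.3997 -0.0484  0.2695] F [ 0.6 -0.6 -1.1] M [-0.12  0.01  0.02] op 0.69 g 0.0 q [-23.14  10.31 109.72   0.36  60.11 -33.56]
row [0.2306, 0.0623, 0.0809] [0.16, -0.31, -34.76] rows 6.046479115206171 4.85556118541452
```

>>> play_rows(
  motion=[
    [[0.03,0.008,0.005,0,0,-5],[0.07,0.019,0.015,0,0,-11],[0.11,0.03,0.03,0,0,-17],[0.15,0.04,0.045,0,0,-23],[0.185,0.05,0.065,0,0,-29],[0.215,0.058,0.075,0.16,-0.3,-34],[0.2306,0.0623,0.0809,0.16,-0.31,-34.76],[0.2306,0.0623,0.0809,0.16,-0.31,-34.76]],
  ],
)

```text
time_s: 16.07
position: [0.4217, 0.1885, 0.1872]
tcp_rot: [[-0.704, 0.71, -0.005], [0.71, 0.704, -0.001], [0.003, -0.004, -1.0]]
force: [0.8, -1.2, -0.2]
opening: 0.69
grasp_force: 0.0
```

>>> play_rows(
  motion=[
    [[0,0,0,0,0,0],[0,0,0,0,0,0],[0,0,0,0,0,0]],
  ],
)

```text
time_s: 16.32
position: [0.4228, 0.1854, 0.1899]
tcp_rot: [[-0.701, 0.713, 0.0], [0.713, 0.701, -0.001], [-0.001, -0.001, -1.0]]
force: [0.8, -1.0, -1.4]
opening: 0.686
grasp_force: 0.0
```

```bash
cat > fit.py <<'E'
from g import *
def fit(img,c,r,z,p0,sgn,w=.006):
    g=cv2.GaussianBlur(cv2.cvtColor(img,cv2.COLOR_BGR2GRAY).astype(np.float32),(0,0),.7)
    th=np.linspace(0,2*np.pi,90,endpoint=False);best=(-1e9,)
    def prof(x,y,rr):
        uv=np.array([proj(c,[x+rr*np.cos(t),y+rr*np.sin(t),z]) for t in th],np.float32);return cv2.remap(g,uv[:,:1],uv[:,1:],cv2.INTER_LINEAR).ravel()
    for rr in r:
      for dx in np.arange(-w,w+1e-4,.001):
        for dy in np.arange(-w,w+1e-4,.001):
            d=np.clip(sgn*(prof(p0[0]+dx,p0[1]+dy,rr+.0015)-prof(p0[0]+dx,p0[1]+dy,rr-.0015)),-30,30).mean()
            if d>best[0]: best=(round(float(d),1),round(p0[0]+dx,4),round(p0[1]+dy,4),rr)
    return best
E
python3 - <<'E'
from fit import *
st();c=cap('wrist','w8.png');I=c['frame'][:,:,::-1].copy()
r=finder.recognise('wrist','cap');print([(np.round(d['at'],4),d['confidence']) for d in r])
b=fit(I,c,[.0115,.0125,.013],.05,[.463,.244],1,.008);print('wrist',b)
bb=fit(I,c,[.0125,.013],.05,[.463,.244],1,.004);print(bb)
for x,y,col in((b[1],b[2],(0,0,255)),(.465,.243,(0,255,0))):
    cv2.polylines(I,[np.array([proj(c,[x+.0125*np.cos(t),y+.0125*np.sin(t),.05]) for t in np.linspace(0,6.28,60)]).round().astype(int)],False,col,1)
a,e=proj(c,[.464,.244,.04]).astype(int);print(a,e)
A=I[max(e-60,0):e+60,a-60:a+60];cv2.imwrite('pics/x8.png',cv2.resize(A,None,fx=5,fy=5,interpolation=cv2.INTER_NEAREST))
E
```

```text
t 16.32 p [0.4228 0.1854 0.1899] F [ 0.8 -1.  -1.4] M [-0.03  0.   -0.02] op 0.686 g 0.0 q [ 9.8100e+00  2.2260e+01  1.0795e+02 -8.0000e-02  4.9790e+01 -3.4630e+01]
[(array([0.4584, 0.2454, 0.0465]), 0.56)]
wrist (19.1, np.float64(0.457), np.float64(0.242), 0.013)
(18.8, np.float64(0.465), np.float64(0.243), 0.013)
416 216
```

View pics/x8.png

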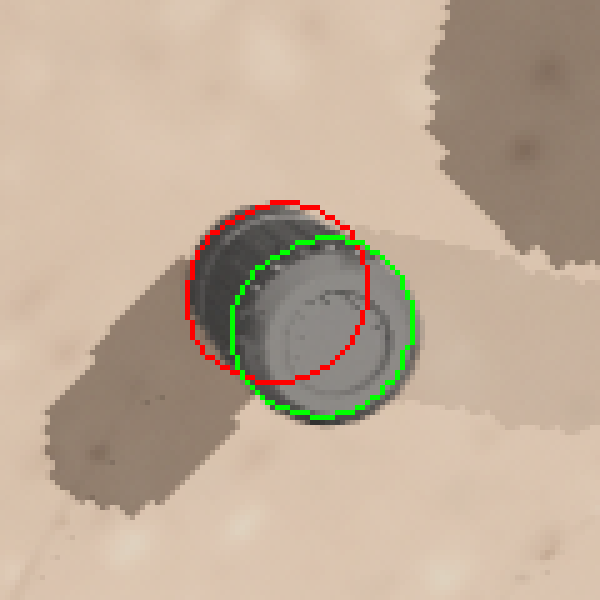

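The green ring is nearly right. The true top disc is centred at about (333,338) in the crop, so I'll use that pixel.

Run:
```python
from fit import *
c=cap('wrist');X=ray(c,(422.6,223.6),.05);print(X)
t=cap('top');s=cap('side')
for n,cc in(('top',t),('side',s)): print(n,fit(cc['frame'][:,:,::-1].copy(),cc,[.0125],.05,X[:2],1,.004), [ (np.round(d['at'],4),round(d['confidence'],2)) for d in finder.recognise(n,'cap')])
mv([X[0],X[1],.095],Rdown(45))
```

```text
[0.4679299 0.2434297 0.05     ]
top (-0.5, np.float64(0.4639), np.float64(0.2394), 0.0125) [(array([ 0.6093, -0.1107,  0.0955]), 0.28)]
side (-1.2, np.float64(0.4719), np.float64(0.2394), 0.0125) [(array([0.4659, 0.2338, 0.0334]), 0.77)]
row [0.0089, 0.072, 0.0952] [0.02, 0.08, -0.39] rows 2.8694889741901517 0.0561403810685349
```

>>> play_rows(
  motion=[
    [[0.003,0.022,0.03,0,0,0],[0.006,0.045,0.06,0,0,0],[0.0085,0.066,0.085,0,0,0],[0.009,0.0715,0.094,0,0,0],[0.009,0.0715,0.0952,0,0.08,-0.4],[0.009,0.0715,0.0952,0,0.08,-0.4],[0.009,0.0715,0.0952,0,0.08,-0.4]],
  ],
)

```text
time_s: 17.25
position: [0.4667, 0.2431, 0.0955]
tcp_rot: [[-0.708, 0.706, -0.001], [0.706, 0.708, -0.0], [0.0, -0.0, -1.0]]
force: [-0.5, -0.1, 0.7]
opening: 0.689
grasp_force: 0.0
```

Run:
```python
from fit import *
s=st();mv([.467,.2435,.035],Rdown(45))
c=cap('top');I=c['frame'][:,:,::-1].copy();q=proj(c,[.467,.2435,.05]).astype(int);print(q)
```

```text
t 17.25 p [0.4667 0.2431 0.0955] F [-0.5 -0.1  0.7] M [-0.03  0.06 -0.01] op 0.689 g 0.0 q [ 1.5330e+01  3.5450e+01  1.0315e+02  1.0000e-02  4.1430e+01 -2.9720e+01]
row [0.0001, 0.0006, 0.0605] [-0.02, -0.02, 0.05] rows 1.4498876644020806 0.00826253132123897
[234 282]
```

>>> play_rows(
  motion=[
    [[0,0.0005,0.015,0,0,0],[0,0.0005,0.03,0,0,0],[0,0.0005,0.045,0,0,0],[0,0.0005,0.055,0,0,0],[0,0.0005,0.059,0,0,0],[0,0.0005,0.0605,0,0,0],[0,0.0005,0.0605,0,0,0]],
  ],
)

```text
time_s: 17.88
position: [0.4677, 0.2438, 0.0346]
tcp_rot: [[-0.708, 0.707, 0.0], [0.707, 0.708, 0.0], [0.0, 0.0, -1.0]]
force: [-0.4, -0.1, 0.7]
opening: 0.688
grasp_force: 0.0
```

>>> play_rows(
  motion=[
    [[0,0,0,0,0,0],[0,0,0,0,0,0],[0,0,0,0,0,0],[0,0,0,0,0,0],[0,0,0,0,0,0],[0,0,0,0,0,0],[0,0,0,0,0,0],[0,0,0,0,0,0]],
  ],
  fingers=0,
)

```text
time_s: 18.55
position: [0.4676, 0.244, 0.0342]
tcp_rot: [[-0.708, 0.706, -0.0], [0.706, 0.708, 0.0], [0.0, -0.0, -1.0]]
force: [-0.9, 0.3, 1.2]
opening: 0.279
grasp_force: 30.0
```

>>> play_rows(
  motion=[
    [[0,0,0,0,0,0],[0,0,0,0,0,0],[0,0,0,0,0,0]],
  ],
)

```text
time_s: 18.8
position: [0.4676, 0.244, 0.0342]
tcp_rot: [[-0.708, 0.706, -0.0], [0.706, 0.708, 0.0], [0.0, 0.0, -1.0]]
force: [0.2, -0.4, 1.2]
opening: 0.283
grasp_force: 30.0
```

Cap gripped with the rim 34 mm below the TCP. Lift it and carry it over the marker.

>>> play_rows(
  motion=[
    [[0,0,-0.02,0,0,0],[0,0,-0.05,0,0,0],[0,0,-0.09,0,0,0],[0,0,-0.13,0,0,0],[0,0,-0.17,0,0,0],[0,0,-0.195,0,0,0],[0,0,-0.205,0,0,0],[0,0,-0.205,0,0,0]],
  ],
)

```text
time_s: 19.47
position: [0.4689, 0.2443, 0.2415]
tcp_rot: [[-0.708, 0.706, 0.005], [0.706, 0.708, 0.002], [-0.003, 0.005, -1.0]]
force: [-0.3, 0.4, -1.5]
opening: 0.283
grasp_force: 30.0
```

Run:
```python
from g import *
s=st();mv([.4694,-.025,.24],Rdown(20))
```

```text
t 19.47 p [0.4689 0.2443 0.2415] F [-0.3  0.4 -1.5] M [-0.02 -0.    0.02] op 0.283 g 29.999837553259567 q [ 1.540e+01  2.256e+01  9.594e+01  1.000e-02  6.118e+01 -2.967e+01]
row [-0.1906, -0.1903, 0.0011] [0.31, 0.08, 25.06] rows 6.458651330831365 3.50040323049347
```

>>> play_rows(
  motion=[
    [[-0.012,-0.012,0,0,0,2],[-0.036,-0.036,0,0,0,5],[-0.063,-0.063,0,0,0,9],[-0.09,-0.09,0,0,0,13],[-0.117,-0.117,0,0,0,17],[-0.144,-0.144,0,0,0,20],[-0.168,-0.168,0,0,0,23],[-0.184,-0.184,0,0,0,25]],
  ],
)

```text
time_s: 20.13
position: [0.4663, -0.0188, 0.2366]
tcp_rot: [[-0.339, 0.941, -0.005], [0.941, 0.339, 0.001], [0.002, -0.005, -1.0]]
force: [0.3, -0.0, -0.0]
opening: 0.285
grasp_force: 30.0
```

Run:
```python
from g import *
s=st();mv([.4694,-.025,.205],Rdown(20))
```

```text
t 20.13 p [ 0.4663 -0.0188  0.2366] F [ 0.3 -0.  -0. ] M [-0.05  0.    0.04] op 0.285 g 29.999922554270597 q [-1.604e+01  1.845e+01  1.041e+02 -6.000e-02  5.775e+01 -3.582e+01]
row [-0.0069, 0.0009, 0.0316] [-0.27, -0.14, -0.19] rows 0.7756109218636327 0.049836728402354424
```

>>> play_rows(
  motion=[
    [[-0.0035,0.0005,0.01,0,0,0],[-0.0069,0.0009,0.02,0,0,0],[-0.0069,0.0009,0.029,0,0,0],[-0.0069,0.0009,0.0316,-0.27,-0.14,-0.19],[-0.0069,0.0009,0.0316,-0.27,-0.14,-0.19],[-0.0069,0.0009,0.0316,-0.27,-0.14,-0.19]],
  ],
)

```text
time_s: 20.63
position: [0.4704, -0.0218, 0.2067]
tcp_rot: [[-0.347, 0.938, 0.003], [0.938, 0.347, 0.0], [-0.001, 0.003, -1.0]]
force: [-0.2, 0.6, -0.1]
opening: 0.283
grasp_force: 30.0
```

Run:
```python
from g import *
s=st();mv([.4694,-.025,.185],Rdown(20));c=cap('side','s9.png');b=[.4694,-.025];z=s['position'][2]
for nm,X in(('rim',[*s['position'][:2],z-.0342]),('captop',[*s['position'][:2],z+.0158]),('tip',[*b,.1515]),('sh',[*b,.115])):print(nm,proj(c,X).round(1))
a,e=proj(c,[*b,.15]).astype(int);A=cv2.imread('pics/s9.png')[e-50:e+50,a-50:a+50];print(a,e);cv2.imwrite('pics/x9.png',cv2.resize(A,None,fx=6,fy=6,interpolation=cv2.INTER_CUBIC))
```

```text
t 20.63 p [ 0.4704 -0.0218  0.2067] F [-0.2  0.6 -0.1] M [-0.08  0.02  0.04] op 0.283 g 29.99980285523634 q [-1.6320e+01  2.1240e+01  1.0582e+02  6.0000e-02  5.2790e+01 -3.6650e+01]
row [-0.0026, -0.0021, 0.0217] [0.15, 0.05, 0.29] rows 0.5261352416881284 0.046743889231553024
rim [303.4 224.4]
captop [302.7 203.5]
tip [303.9 233.7]
sh [304.4 247.6]
303 234
```

View pics/x9.png

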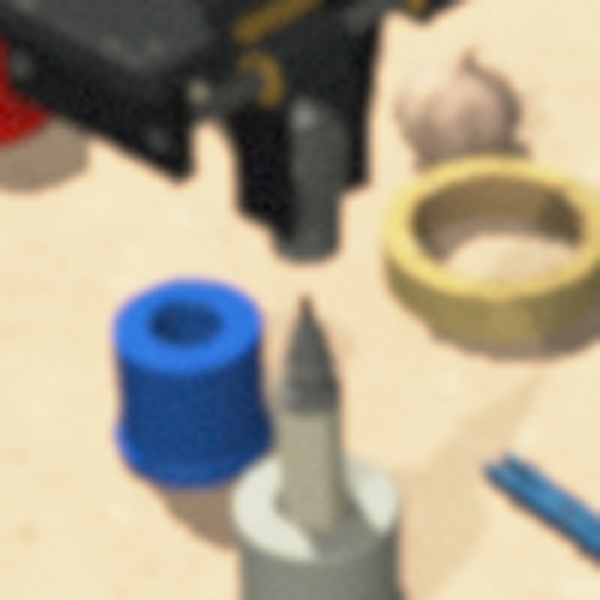

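The cap, with its rim at about crop (306,245), hangs over the nib at (305,298). The axes agree to within a pixel. Align and descend.

>>> play_rows(
  motion=[
    [[-0.0013,-0.0021,0.004,0.15,0.05,0.3],[-0.0026,-0.0021,0.01,0.15,0.05,0.3],[-0.0026,-0.0021,0.0147,0.15,0.05,0.3],[-0.0026,-0.0021,0.0147,0.15,0.05,0.3],[-0.0026,-0.0021,0.0147,0.15,0.05,0.3]],
  ],
)

```text
time_s: 21.1
position: [0.4698, -0.0255, 0.1924]
tcp_rot: [[-0.341, 0.94, 0.001], [0.94, 0.341, -0.0], [-0.001, 0.001, -1.0]]
force: [-0.2, -0.0, -0.3]
opening: 0.284
grasp_force: 30.0
```

Run:
```python
from g import *
s=st();mv([.4694,-.025,.1645],Rdown(20))
```

```text
t 21.1 p [ 0.4698 -0.0255  0.1924] F [-0.2 -0.  -0.3] M [-0.1   0.03 -0.01] op 0.284 g 29.999904942669673 q [-16.76  22.58 106.68   0.    50.67 -36.71]
row [0.0007, -0.0002, 0.0279] [0.06, 0.04, -0.05] rows 0.6703361001584267 0.013043807563496716
```

>>> play_rows(
  motion=[
    [[0.0007,-0.0002,0.004,0,0,0],[0.0007,-0.0002,0.008,0,0,0],[0.0007,-0.0002,0.012,0,0,0],[0.0007,-0.0002,0.016,0,0,0],[0.0007,-0.0002,0.02,0,0,0],[0.0007,-0.0002,0.024,0,0,0],[0.0007,-0.0002,0.028,0,0,0],[0.0007,-0.0002,0.028,0,0,0]],
  ],
)

```text
time_s: 21.77
position: [0.4692, -0.025, 0.1639]
tcp_rot: [[-0.341, 0.94, 0.001], [0.94, 0.341, -0.0], [-0.0, 0.0, -1.0]]
force: [0.3, 0.5, 0.0]
opening: 0.285
grasp_force: 30.0
```

>>> play_rows(
  motion=[
    [[0,0,0.0015,0,0,0],[0,0,0.003,0,0,0],[0,0,0.0045,0,0,0],[0,0,0.006,0,0,0],[0,0,0.006,0,0,0]],
  ],
)

```text
time_s: 22.18
position: [0.4696, -0.025, 0.1586]
tcp_rot: [[-0.341, 0.94, 0.002], [0.94, 0.341, -0.001], [-0.001, 0.002, -1.0]]
force: [-0.9, 0.3, -0.8]
opening: 0.279
grasp_force: 30.0
```

>>> play_rows(
  motion=[
    [[0,0,0.001,0,0,0],[0,0,0.002,0,0,0],[0,0,0.003,0,0,0],[0,0,0.003,0,0,0]],
  ],
)

```text
time_s: 22.52
position: [0.4697, -0.0251, 0.1557]
tcp_rot: [[-0.341, 0.94, 0.002], [0.94, 0.341, -0.001], [-0.001, 0.002, -1.0]]
force: [-0.4, 1.2, -0.0]
opening: 0.288
grasp_force: 30.0
```

>>> play_rows(
  motion=[
    [[0,0,0.0007,0,0,0],[0,0,0.0014,0,0,0],[0,0,0.0014,0,0,0]],
  ],
)

```text
time_s: 22.77
position: [0.4702, -0.0252, 0.1548]
tcp_rot: [[-0.341, 0.94, 0.003], [0.94, 0.341, -0.001], [-0.002, 0.003, -1.0]]
force: [-0.4, -1.1, 3.3]
opening: 0.281
grasp_force: 30.0
```

>>> play_rows(
  motion=[
    [[0,0,0.0006,0,0,0],[0,0,0.0012,0,0,0],[0,0,0.0012,0,0,0]],
  ],
)

```text
time_s: 23.02
position: [0.4708, -0.0254, 0.1541]
tcp_rot: [[-0.341, 0.94, 0.005], [0.94, 0.341, -0.001], [-0.003, 0.004, -1.0]]
force: [0.1, -0.3, 7.9]
opening: 0.284
grasp_force: 30.0
```

>>> play_rows(
  motion=[
    [[0,0,0.0006,0,0,0],[0,0,0.0012,0,0,0],[0,0,0.0012,0,0,0]],
  ],
)

```text
time_s: 23.27
position: [0.47, -0.0251, 0.1522]
tcp_rot: [[-0.341, 0.94, 0.003], [0.94, 0.341, -0.001], [-0.002, 0.002, -1.0]]
force: [-0.0, 0.5, -0.4]
opening: 0.279
grasp_force: 30.0
```

>>> play_rows(
  motion=[
    [[0,0,0.0006,0,0,0],[0,0,0.0012,0,0,0],[0,0,0.0012,0,0,0]],
  ],
)

```text
time_s: 23.52
position: [0.4693, -0.0249, 0.1503]
tcp_rot: [[-0.341, 0.94, 0.001], [0.94, 0.341, -0.0], [-0.001, 0.001, -1.0]]
force: [0.7, -0.7, -0.5]
opening: 0.28
grasp_force: 30.0
```

Clicked. I'll press on to the shoulder until the push is firm.

>>> play_rows(
  motion=[
    [[0,0,0.0005,0,0,0],[0,0,0.001,0,0,0],[0,0,0.001,0,0,0]],
  ],
)

```text
time_s: 23.77
position: [0.4697, -0.0251, 0.1496]
tcp_rot: [[-0.341, 0.94, 0.002], [0.94, 0.341, -0.0], [-0.001, 0.001, -1.0]]
force: [-0.5, 0.1, -1.0]
opening: 0.284
grasp_force: 30.0
```

>>> play_rows(
  motion=[
    [[0,0,0.0005,0,0,0],[0,0,0.001,0,0,0],[0,0,0.001,0,0,0]],
  ],
)

```text
time_s: 24.02
position: [0.4702, -0.0251, 0.1492]
tcp_rot: [[-0.341, 0.94, 0.003], [0.94, 0.341, -0.001], [-0.002, 0.003, -1.0]]
force: [0.2, 0.6, 1.9]
opening: 0.285
grasp_force: 30.0
```

>>> play_rows(
  motion=[
    [[0,0,0.0005,0,0,0],[0,0,0.001,0,0,0],[0,0,0.001,0,0,0],[0,0,0.001,0,0,0]],
  ],
)

```text
time_s: 24.35
position: [0.4707, -0.0252, 0.149]
tcp_rot: [[-0.341, 0.94, 0.005], [0.94, 0.341, -0.001], [-0.003, 0.004, -1.0]]
force: [-0.6, 1.0, 10.5]
opening: 0.283
grasp_force: 30.0
```

>>> play_rows(
  motion=[
    [[0,0,0.0005,0,0,0],[0,0,0.001,0,0,0],[0,0,0.001,0,0,0],[0,0,0.001,0,0,0],[0,0,0.001,0,0,0],[0,0,0.001,0,0,0]],
  ],
)

```text
time_s: 24.85
position: [0.4713, -0.0254, 0.1489]
tcp_rot: [[-0.341, 0.94, 0.006], [0.94, 0.341, -0.002], [-0.004, 0.005, -1.0]]
force: [-1.9, 1.2, 16.3]
opening: 0.281
grasp_force: 30.0
```

>>> play_rows(
  motion=[
    [[0,0,0,0,0,0],[0,0,0,0,0,0],[0,0,0,0,0,0],[0,0,0,0,0,0],[0,0,0,0,0,0],[0,0,0,0,0,0]],
  ],
)

```text
time_s: 25.35
position: [0.4713, -0.0254, 0.1489]
tcp_rot: [[-0.341, 0.94, 0.006], [0.94, 0.341, -0.002], [-0.004, 0.005, -1.0]]
force: [-1.4, 1.0, 16.7]
opening: 0.285
grasp_force: 30.0
```

Steady push of about 17 N with the rim at about 0.1147 m, which is home. Handing in.

```bash
python3 -c "
from rig import bot
print(bot.hand_in())"
```

```text
the job is handed in; nothing more can be done
None
```

The marker is standing nib up in the steel cup. Its cap clicked past the snap ring and sits home on the shoulder, and the hand is still pushing it down with about 17 N. I handed the job in at about 25 s of the 72 s allowed; the hand-in gave no verdict.

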